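# Clear the binding bench: offcuts in the bin, new cover board in the rack

### The arm

A 6-joint arm with a two-finger parallel gripper is mounted at the origin on the work surface. World frame = base frame: x ahead of the robot, y to its left, z up, the work surface at z = 0. Lengths are in mm, angles in rad, forces in N, time in s.
With the tool pointing down it reaches from about 275 to 1000 mm from the base axis. Payload 8.4 kg.
Tool frame: the origin (TCP) lies at the centre of the arm's flange, where the gripper is bolted on; the fingertips stand r.tip_extent ahead of it and the grasp point (between the pads) lies 155 mm ahead of it (r.tip_extent is the distance from the TCP to the fingertips, in mm); z points along the fingers, y is the direction in which the jaws open and shut (so a half turn about z gives the same grasp; the last joint's range is limited). The gripper opens to 85 mm and grips with 20 to 120 N. Pads are 22 mm wide; open, the fingers measure 114 mm over their backs; the gripper's body (76 mm by 85 mm) begins 54 mm behind the grasp point. The pads swing forward as they close: fully open they stand 13 mm farther back than shut.
Start: joints at [-1.311, 0.353, 1.633, -0, 1.155, -0.002], TCP at [161.761, -603.708, 404.681] pointing down, gripper open.
Joint ranges: [-2.63, 2.63], [-0.92, 2.1], [0.06, 2.66], [-1.3, 4.44], [0, 2.69], [-3.02, 3.02]. Speed limits (rad/s): [2.22, 2.22, 2.79, 3.14, 3.14, 3.14].

### API

Orientations are given as [roll, pitch, yaw] about the fixed x, y, z axes, in that order (R = Rz(yaw) Ry(pitch) Rx(roll)).
In Python, from rig import sense, grab_frame, job, r gives the robot as it stands. The module is installed in compiled form; this text tells all that it offers.
- The arm moves only by the shell command python3 -m creep 'ROWS' [FORCE]. ROWS is JSON, a list of rows, each a list of 7 numbers: the turn, a rotation vector about the tool's x, y, z in rad, then the shift along the tool's x, y, z in mm, then the closure, from 0 (fully open) to 1 (shut). In form: [[wx, wy, wz, dx, dy, dz, fingers], ...]. A call has 1 to 10 rows; each row shifts and turns the pose as measured when the row begins, along the tool's axes as they then stand; what a row does not reach is not made up. A row lasts 1/12 s, in which the tool goes at most 41.7 mm and 7.16 degrees, less where a joint would pass 70% of its speed; a pose out of reach is approached as far as the arm can. A call with a gripper value outside its range is refused whole. The fingers move at their own pace and stop on an object; FORCE is the grip in N (left out, the last holds). Time passes only in rows, so rows that do not move let the fingers close. It gives the time, the measured TCP pose, the force and the opening at its end, in the units of the state.
- sense(): the state, without advancing time (a new reading comes with each control period).
- grab_frame(name): name is "scene" or "top" or "wrist"; returns a dict with "color" (400x640x3 uint8, red, green, blue), "mtx" (3x3 intrinsics, pixels), "T" (4x4, takes a point from camera to world coordinates). Camera axes: x right, y down, z forward; pixel columns grow to the right and rows downward; lengths in mm; the calibration is good to about 2 mm. A picture is of the moment at which its call begins. There is no depth.
- job.sign_off(): hands the job in, once; it reports no verdict.
The state is a dict: "clock": time; "qpos": joint angles; "qvel": joint speeds; "joint_efforts": joint torques, N m; "eef_pos": TCP position; "tcp_rot": TCP orientation; "contact_force": force on the tool from outside, world axes, zero at the start; "wrist_torque": the same for the moment, N m; "opening": opening from 0.0 (shut) to 1.0 (fully open).
Only numpy, scipy, OpenCV 4.12 (cv2) and the standard library are available. Lean on these libraries where they do the work, as an engineer would, in place of code of your own. Each camera call takes 0.05 s, during which the arm holds its last target.

### The job

We have just cut a new wooden cover board for the manuscript, so please clear the bench: put all three wood offcuts (the short plank, the batten lying on it and the L-shaped corner piece) into the waste bin. Take the finished cover board off the little easel and stand it on its long edge, fully down, in the empty middle slot of the slotted rack. Don't knock over or shift the beaker of brushes, the flask or the jar.

Things in the scene. Friction and masses are not known exactly. Their poses are not given: they have to be found in the camera images.
- plank: offcut: flat bare-wood block, 130 (x) x 60 (y) x 18 (z) mm, about 90 g, lying flat on the table at any yaw, under the batten. Origin at its centre, 9 mm above the table.
- batten: offcut: straight bare-wood bar, 140 (x) x 28 (y) x 22 (z) mm, about 55 g. It lies flat on top of the plank, roughly crosswise, its ends overhanging; its underside is 18 mm above the table. Origin at its centre.
- corner: offcut: L-shaped bare-wood piece, 22 mm thick, about 60 g, lying flat on the table at any yaw. Long arm 100 (x) x 28 (y) mm, origin at the centre of the long arm, 11 mm above the table; the short arm, 28 mm wide (x from +22 to +50 mm), sticks out to +y from the long arm, ending at y = +59 mm.
- cover: the finished cover: bare wood board 12 (x) x 150 (y) x 110 (z) mm, about 130 g, origin at its centre. It starts leaning on the easel 0.35 rad from vertical, upper edge (+z) towards the robot, lower long edge on the easel's ledge between a 14 mm lip and a backrest. The backrest covers only the lower 60 mm: the top 50 mm is free on both faces.
- easel: small wooden drying easel fixed to the bench, foot 110 (x) x 130 (y) mm, 85 mm high. Origin under the centre of its foot; its open front with the lip faces its +x, away from the robot. Backrest 90 mm wide (y).
- rack: low wooden rack fixed to the bench, 146 (x) x 170 (y) mm, 57 mm high, with three parallel slots running along its y. The two outer slots (x = -45 and +45 mm) hold brown leather-covered boards 12 mm thick, 130 mm wide (y), standing 102 mm above the table; the middle slot is empty. Origin under the centre of its foot.
- rack_slot (a point): centre of the floor of the rack's empty middle slot, 12 mm above the table; axes as the rack's. The slot is 20 mm wide (x), 160 mm long (y), open at both ends, its walls 45 mm high.
- bin: grey open-topped waste bin fixed to the bench, outside 200 (x) x 180 (y) x 120 (z) mm, walls 5 mm. Origin under its centre.
- bin_in (a point): centre of the bin's inner floor, 5 mm above the table; axes as the bin's; the rim is 115 mm above this point.
- beaker: bystander: glass beaker, 72 mm across, 95 mm high, with five brushes standing in it that reach 205 mm above the table and 44 mm from its axis. Origin under its centre.
- flask: bystander: small conical glass flask, 68 mm across the foot, 24 mm at the neck, 100 mm high. Origin under its centre.
- jar: bystander: amber glass jar with a white cap, 66 mm across, 80 mm high. Origin under its centre.

How it is judged:
By the outcome, as a careful person would: the job done as asked, in the order asked, and still so for the second after the job is handed in, with the robot touching nothing.
It also fails if it takes over 70 s, if anything falls off the work surface, if the arm or the gripper's body presses on something with over 40 N, if the wrist force passes 120 N, or if a joint passes its speed limit or range.

## Working session

There is one attempt and no reset: what is moved stays moved. The work goes in short steps, Python scripts to look and compute and a shell command to move; the robot and the scene stay as the last step left them, time stands still between calls to the robot, and variables do not carry over. Pictures are saved under pics/ and viewed, and the job is handed in when it is done.

```bash
mkdir -p pics; python3 - <<'E'
from rig import sense, grab_frame, job, r
import cv2
print(sense()); print(r.tip_extent)
for n in ("scene","top","wrist"):
    f=grab_frame(n); cv2.imwrite(f"pics/{n}0.png",f["color"][:,:,::-1]); print(n,f["mtx"].round(1).tolist(),f["T"].round(3).tolist())
E
```

```text
{'clock': 0.0, 'qpos': array([-1.31142227e+00,  3.53691471e-01,  1.63410416e+00, -4.69080747e-06,
        1.15520592e+00, -2.38084499e-03]), 'qvel': array([-0.00078266, -0.00137218,  0.00022638, -0.00056802, -0.0014993 ,
        0.0003974 ]), 'joint_efforts': array([-3.28417635e-03, -6.05262208e+01, -3.42069983e+01, -1.30739531e-04,
        9.11899551e-03, -1.98966501e-05]), 'eef_pos': array([ 161.68979416, -603.49645587,  403.94727942]), 'tcp_rot': array([-3.14018375e+00,  9.34472819e-07,  2.61756796e-01]), 'contact_force': array([-0.23663552, -0.04030982,  1.05970528]), 'wrist_torque': array([ 0.06144814, -0.03156882,  0.0093829 ]), 'opening': 0.9974857616327827}
173.4
scene [[435.3, 0.0, 312.5], [0.0, 435.3, 195.0], [0.0, 0.0, 1.0]] [[0.591, 0.634, -0.499, 1223.334], [0.807, -0.462, 0.369, -475.161], [0.003, -0.62, -0.785, 1118.108], [0.0, 0.0, 0.0, 1.0]]
top [[405.0, 0.0, 314.8], [0.0, 405.0, 200.8], [0.0, 0.0, 1.0]] [[0.011, -0.983, 0.183, 379.606], [-0.999, -0.005, 0.033, -18.111], [-0.031, -0.184, -0.983, 1151.683], [0.0, 0.0, 0.0, 1.0]]
wrist [[347.4, 0.0, 325.0], [0.0, 347.4, 189.8], [0.0, 0.0, 1.0]] [[0.258, -0.916, -0.308, 240.722], [-0.966, -0.245, -0.08, -582.268], [-0.002, 0.318, -0.948, 373.168], [0.0, 0.0, 0.0, 1.0]]
```

View pics/scene0.png

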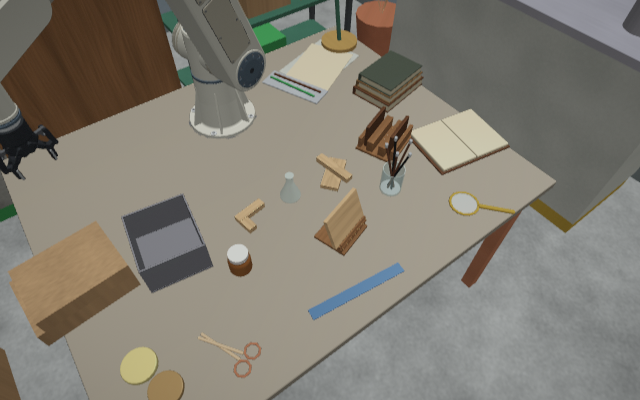

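View pics/top0.png

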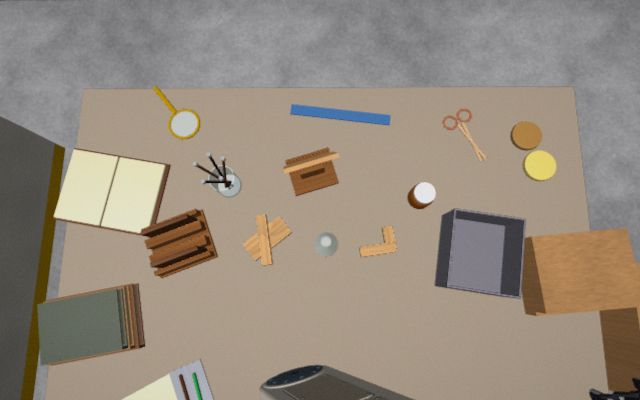

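View pics/wrist0.png

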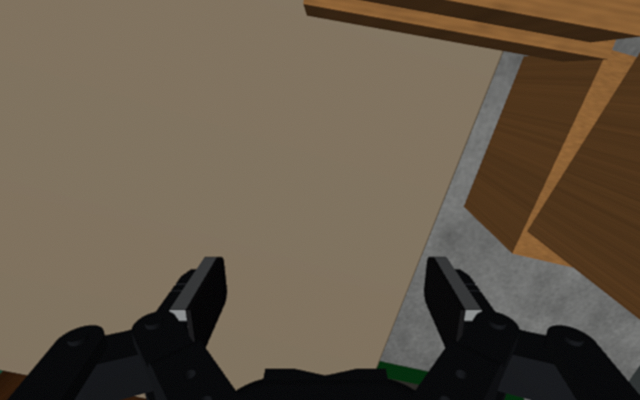

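The scene camera shows the whole bench. In the top view, the easel is at about (312,172), batten on plank at (266,240), corner at (380,243), rack at (180,243), bin at (480,253), flask at (326,243), jar at (423,195) and beaker at (226,180). I'll enlarge the crops to measure them.

```bash
python3 - <<'E'
import cv2
t=cv2.imread("pics/top0.png"); s=cv2.imread("pics/scene0.png")
def crop(im,x0,y0,w,h,k,name):
    c=cv2.resize(im[y0:y0+h,x0:x0+w],None,fx=k,fy=k,interpolation=cv2.INTER_CUBIC)
    for i in range(0,w,10):
        cv2.line(c,(i*k,0),(i*k,6 if (x0+i)%50 else 14),(0,0,255),1)
        if (x0+i)%50==0: cv2.putText(c,str(x0+i),(i*k+2,24),0,.4,(0,0,255),1)
    for i in range(0,h,10):
        cv2.line(c,(0,i*k),(6 if (y0+i)%50 else 14,i*k),(0,0,255),1)
        if (y0+i)%50==0: cv2.putText(c,str(y0+i),(16,i*k+4),0,.4,(0,0,255),1)
    cv2.imwrite(f"pics/{name}.png",c)
crop(t,130,140,130,145,4,"t_left")
crop(t,230,140,180,140,4,"t_mid")
crop(t,400,170,140,140,4,"t_right")
crop(s,300,90,130,170,4-1,"s_mid")
E
```

```text
(no output)
```

View pics/t_left.png

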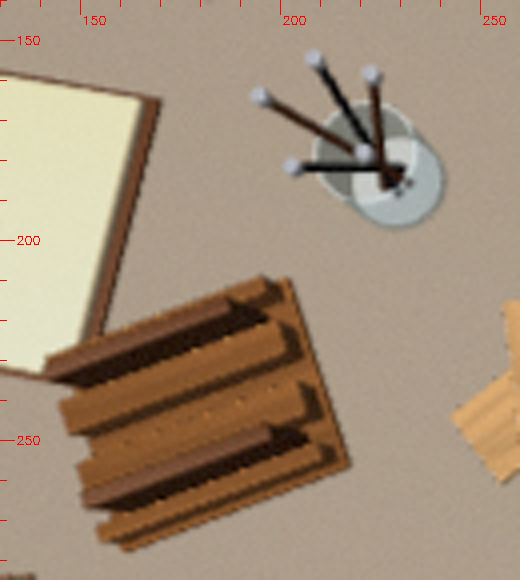

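View pics/t_mid.png

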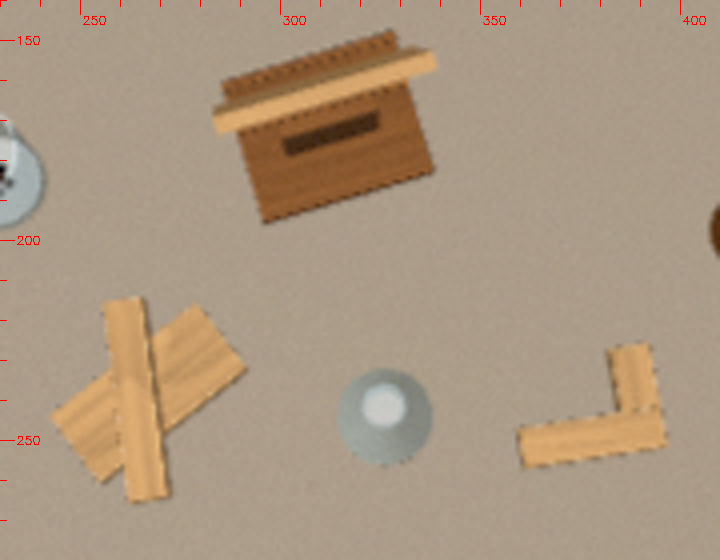

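View pics/t_right.png

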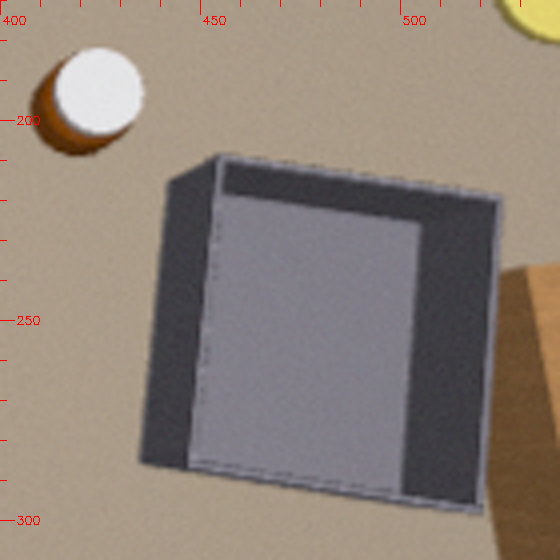

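View pics/s_mid.png

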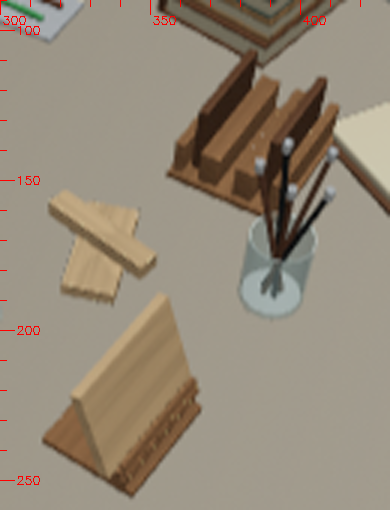

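```bash
cat > h.py <<'E'
import numpy as np, cv2
from scipy.optimize import least_squares
from scipy.spatial.transform import Rotation as Rn
np.set_printoptions(precision=3,suppress=True)
def proj(f,P):
    P=np.atleast_2d(P); T=np.linalg.inv(f["T"]); c=P@T[:3,:3].T+T[:3,3]; u=c@np.array(f["mtx"]).T; return u[:,:2]/u[:,2:]
def back(f,uv,z):
    uv=np.atleast_2d(np.array(uv,float)); d=np.c_[uv,np.ones(len(uv))]@np.linalg.inv(f["mtx"]).T@f["T"][:3,:3].T
    o=f["T"][:3,3]; return o+d*((z-o[2])/d[:,2])[:,None]
def loc(p,L):
    c,s=np.cos(p[2]),np.sin(p[2]); L=np.atleast_2d(L); return np.c_[p[0]+c*L[:,0]-s*L[:,1],p[1]+s*L[:,0]+c*L[:,1],L[:,2]]
def fit(obs,p0):  # obs: list (frame, uv list, local list with world z)
    def e(p): return np.concatenate([(proj(f,loc(p,L))-np.array(uv)).ravel() for f,uv,L in obs])
    s=least_squares(e,p0,loss='soft_l1'); return s.x,e(s.x).reshape(-1,2)
E
python3 - <<'E'
from h import *
from rig import grab_frame,r
print(r.tip_extent)
t=grab_frame("top"); s=grab_frame("scene")
import pickle; pickle.dump((t,s),open("f0.pkl","wb"))
def C(o,pts,k=4): return [(o[0]+x/k,o[1]+y/k) for x,y in pts]
M=(230,140);L=(130,140);Rr=(400,170);S=(300,90)
def p(n,x): print(n,*x)
print("batten",back(t,C(M,[(103,302),(142,296),(170,496),(129,502)]),40))
print("plank",back(t,C(M,[(50,415),(200,305),(247,366),(101,482)]),18))
print("corner",back(t,C(M,[(520,427),(525,467),(666,445),(650,343),(609,350),(619,409)]),22))
print("easel foot",back(t,C(M,[(264,222),(434,172),(223,80),(395,30)]),0))
print("bin rim",back(t,C(Rr,[(218,155),(501,197),(484,510),(190,465)]),120))
print("flask",back(t,C(M,[(385,408)]),100),"jar",back(t,C(Rr,[(98,92)]),80),"beaker",back(t,C(L,[(397,181)]),0))
print("rack foot",back(t,C(L,[(290,278),(350,466),(125,550)]),10))
E
```

```text
173.4
batten [[544.412 183.029  40.   ]
 [548.818 155.875  40.   ]
 [411.291 132.08   40.   ]
 [406.963 159.975  40.   ]]
plank [[467.255 221.353  18.   ]
 [545.985 117.794  18.   ]
 [502.866  83.445  18.   ]
 [421.051 183.567  18.   ]]
corner [[ 461.557 -107.34    22.   ]
 [ 434.113 -110.526   22.   ]
 [ 450.107 -207.562   22.   ]
 [ 520.749 -198.271   22.   ]
 [ 515.626 -169.716   22.   ]
 [ 474.601 -175.825   22.   ]]
easel foot [[609.83   74.968   0.   ]
 [647.587 -48.329   0.   ]
 [716.7   107.458   0.   ]
 [755.392 -19.408   0.   ]]
bin rim [[ 553.381 -341.243  120.   ]
 [ 527.539 -516.986  120.   ]
 [ 334.424 -490.815  120.   ]
 [ 359.212 -314.163  120.   ]]
flask [[467.37  -14.096 100.   ]] jar [[ 602.425 -276.4     80.   ]] beaker [[639.506 271.864   0.   ]]
rack foot [[565.304 343.412  10.   ]
 [431.417 292.331  10.   ]
 [371.495 448.014  10.   ]]
```

```bash
cat >> h.py <<'E'
def state():
    from rig import sense
    s=sense(); return s,np.array(s["eef_pos"]),Rn.from_euler('xyz',s["tcp_rot"])
def down(yaw): return Rn.from_euler('xyz',[np.pi,0,yaw])
def plan(pos,R,n=None,src=None):
    p,Rc=src if src else state()[1:]
    w=(Rc.inv()*R).as_rotvec(); D=Rc.inv().apply(np.array(pos,float)-p)
    need=max(np.linalg.norm(D)/40,np.degrees(np.linalg.norm(w))/7); n=n or int(np.ceil(need))
    A=sum(Rn.from_rotvec(w*k/n).as_matrix() for k in range(n))
    d=np.linalg.solve(A,D)
    print(n,"rows of",np.round(w/n,4).tolist(),np.round(d,2).tolist(),"total",w.round(3),D.round(1))
E
python3 - <<'E'
from h import *
s,p,R=state(); print(p,s["clock"])
plan([478,158,300],down(.169))
E
```

```text
[ 161.725 -603.621  404.357] 0.25
21 rows of [-0.0, 0.0, 0.0044] [22.54, -32.17, 4.98] total [-0.001  0.     0.093] [ 502.6 -653.8  104.8]
```

```bash
python3 -m creep '[[0,0,0.0044,22.5,-32.2,5,0],[0,0,0.0044,22.5,-32.2,5,0],[0,0,0.0044,22.5,-32.2,5,0],[0,0,0.0044,22.5,-32.2,5,0],[0,0,0.0044,22.5,-32.2,5,0],[0,0,0.0044,22.5,-32.2,5,0],[0,0,0.0044,22.5,-32.2,5,0],[0,0,0.0044,22.5,-32.2,5,0],[0,0,0.0044,22.5,-32.2,5,0],[0,0,0.0044,22.5,-32.2,5,0]]' 40
python3 - <<'E'
from h import *
s,p,R=state(); print(p,s["qpos"],R.as_euler('xyz'))
plan([478,158,300],down(.169))
E
```

```text
clock: 1.08
eef_pos: [304.7, -229.1, 351.0]
tcp_rot: [3.134, -0.001, 0.205]
contact_force: [1.4, -0.0, 0.4]
opening: 1.002
[ 304.737 -229.115  351.04 ] [-0.647  0.032  2.177 -0.005  0.926  0.722] [ 3.134 -0.001  0.205]
11 rows of [0.0007, -0.0001, 0.0033] [22.07, -31.63, 4.53] total [ 0.007 -0.001  0.036] [ 248.5 -344.    48.8]
```

Tracking is good.

```bash
python3 -m creep '[[0.0007,0,0.0033,22.1,-31.6,4.5,0],[0.0007,0,0.0033,22.1,-31.6,4.5,0],[0.0007,0,0.0033,22.1,-31.6,4.5,0],[0.0007,0,0.0033,22.1,-31.6,4.5,0],[0.0007,0,0.0033,22.1,-31.6,4.5,0],[0.0007,0,0.0033,22.1,-31.6,4.5,0],[0.0007,0,0.0033,22.1,-31.6,4.5,0],[0.0007,0,0.0033,22.1,-31.6,4.5,0],[0.0007,0,0.0033,22.1,-31.6,4.5,0],[0.0007,0,0.0033,22.1,-31.6,4.5,0]]' && python3 -m creep '[[0.0007,0,0.0033,22.1,-31.6,4.5,0],[0,0,0,0,0,0,0]]'
python3 - <<'E'
from h import *
from rig import grab_frame
s,p,R=state(); print(p,R.as_euler('xyz'))
f=grab_frame("wrist"); im=f["color"][:,:,::-1].copy()
for P in [loc((478,158,.169),[[70,14,40],[70,-14,40],[-70,-14,40],[-70,14,40]]),loc((484,151.5,-.905),[[65,30,18],[65,-30,18],[-65,-30,18],[-65,30,18]])]:
    cv2.polylines(im,[proj(f,P).round().astype(int)],True,(0,0,255),1)
cv2.imwrite("pics/w1.png",im)
E
```

```text
clock: 1.92
eef_pos: [465.2, 143.1, 305.4]
tcp_rot: [3.139, -0.009, 0.171]
contact_force: [1.4, -0.9, 0.7]
opening: 0.997
clock: 2.08
eef_pos: [484.6, 185.4, 300.6]
tcp_rot: [3.141, -0.013, 0.17]
contact_force: [-0.4, -0.4, 1.5]
opening: 1.003
[484.648 185.423 300.597] [ 3.141 -0.013  0.17 ]
```

View pics/w1.png

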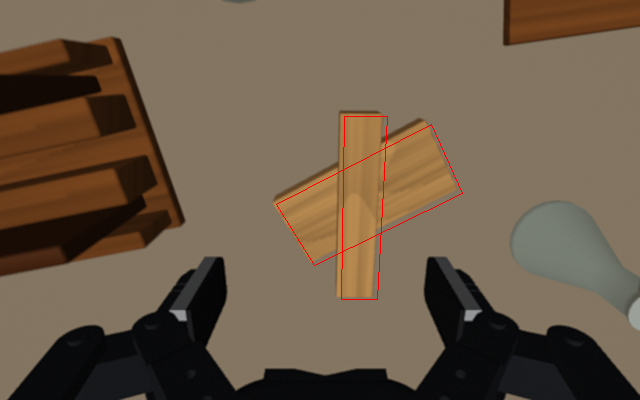

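Overlay is within a few px: the batten corners in the wrist view are (341,112), (379,112), (376,299) and (338,297). Plank corners are (275,200), (423,121), (461,192) and (313,264). I'll refit using those.

```bash
python3 - <<'E'
from h import *
from rig import grab_frame
f=grab_frame("wrist"); cv2.imwrite("pics/w1b.png",cv2.resize(f["color"][90:310,240:480,::-1],None,fx=3,fy=2.7,interpolation=cv2.INTER_CUBIC))
s,p,R=state();print(p,R.as_euler('xyz'))
a=back(f,[(341,114),(379,114),(376,299),(338,299)],40);print(a,a.mean(0))
v=(a[0]+a[1]-a[2]-a[3]);print(np.arctan2(v[1],v[0]))
b=back(f,[(275,202),(423,121),(461,192),(313,265)],18);print(b,b.mean(0)); v=b[1]+b[2]-b[0]-b[3];print(np.arctan2(v[1],v[0]))
E
```

```text
[482.193 181.723 300.258] [ 3.139 -0.008  0.171]
[[543.411 183.273  40.   ]
 [547.608 158.892  40.   ]
 [409.395 130.594  40.   ]
 [404.395 159.668  40.   ]] [476.202 158.107  40.   ]
0.18507741415861234
[[467.169 219.903  18.   ]
 [546.564 123.018  18.   ]
 [499.391  80.639  18.   ]
 [417.813 182.216  18.   ]] [482.734 151.444  18.   ]
-0.8893205820577087
```

View pics/w1b.png

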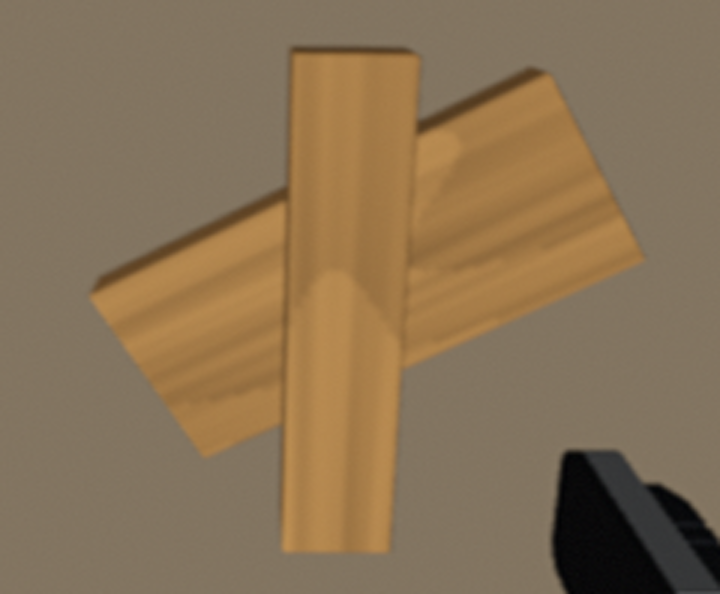

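```bash
python3 - <<'E'
from h import *
plan([476.5,158,197],down(.177))
plan([476.5,158,197],down(.177),5)
E
```

```text
3 rows of [0.0007, -0.0027, -0.0021] [-3.42, 7.41, 34.41] total [ 0.002 -0.008 -0.006] [-10.5  22.2 103.2]
5 rows of [0.0004, -0.0016, -0.0013] [-2.04, 4.45, 20.65] total [ 0.002 -0.008 -0.006] [-10.5  22.2 103.2]
```

Center first, then descend, decelerating.

```bash
python3 -m creep '[[0.001,-0.004,-0.003,-5,11,15,0],[0.001,-0.004,-0.003,-5.5,11.2,20,0],[0,0,0,0,0,25,0],[0,0,0,0,0,20,0],[0,0,0,0,0,13,0],[0,0,0,0,0,8,0],[0,0,0,0,0,0,0]]'
python3 - <<'E'
from h import *
s,p,R=state(); print(p,R.as_euler('xyz'))
plan([476.5,158,197],down(.177),1)
E
```

```text
clock: 2.77
eef_pos: [472.8, 150.6, 197.8]
tcp_rot: [3.14, 0.0, 0.173]
contact_force: [0.0, -0.1, 0.1]
opening: 1.002
[472.821 150.605 197.773] [3.14  0.    0.173]
1 rows of [0.0011, 0.0001, -0.0036] [4.9, -6.65, 0.77] total [ 0.001  0.    -0.004] [ 4.9 -6.7  0.8]
```

```bash
python3 -m creep '[[0,0,-0.004,5,-6.6,0.8,0],[0,0,0,0,0,0,0.4],[0,0,0,0,0,0,0.8],[0,0,0,0,0,0,0.8],[0,0,0,0,0,0,0.8],[0,0,0,0,0,0,0.8]]' 40
python3 - <<'E'
from h import *
from rig import r
s,p,R=state(); print(p,r.tip_extent,s["wrist_torque"])
E
```

```text
clock: 3.27
eef_pos: [478.1, 158.0, 200.6]
tcp_rot: [3.141, -0.004, 0.177]
contact_force: [-0.5, -0.8, 2.3]
opening: 0.314
[478.058 157.985 200.574] 173.4 [ 0.049 -0.013 -0.038]
```

```bash
python3 -m creep '[[0,0,0,0,0,-20,0.8],[0,0,0,0,0,-30,0.8],[0,0,0,0,0,-35,0.8],[0,0,0,0,0,-35,0.8],[0,0,0,0,0,-25,0.8]]'
python3 - <<'E'
from h import *
from rig import grab_frame
s,p,R=state(); print(p,R.as_euler('xyz'))
f=grab_frame("wrist"); cv2.imwrite("pics/w2.png",f["color"][:,:,::-1])
plan([448,-386,355],down(-.14))
plan([448,-386,355],down(-.14),16)
E
```

```text
clock: 3.68
eef_pos: [475.0, 157.5, 346.6]
tcp_rot: [3.139, 0.007, 0.177]
contact_force: [1.2, 1.0, -0.1]
opening: 0.317
[475.023 157.527 346.553] [3.139 0.007 0.177]
14 rows of [0.0001, 0.0, 0.0227] [-3.21, 38.94, -0.27] total [0.002 0.001 0.318] [-124.   530.4   -3.4]
16 rows of [0.0001, 0.0, 0.0198] [-2.76, 34.08, -0.24] total [0.002 0.001 0.318] [-124.   530.4   -3.4]
```

View pics/w2.png

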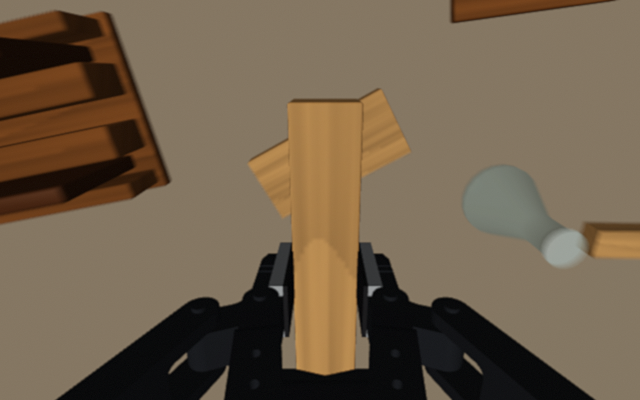

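Batten is held centrally between the pads at (325,240), and the plank stayed put. Carrying it to the bin.

```bash
python3 -m creep '[[0,0,0.02,-2.8,20,-3,0.8],[0,0,0.02,-2.8,38,-2,0.8],[0,0,0.02,-2.8,38,-1,0.8],[0,0,0.02,-2.8,38,0,0.8],[0,0,0.02,-2.8,38,0,0.8],[0,0,0.02,-2.8,38,0,0.8],[0,0,0.02,-2.8,38,0,0.8],[0,0,0.02,-2.8,38,0,0.8],[0,0,0.02,-2.8,38,0,0.8],[0,0,0.02,-2.8,38,0,0.8]]'
python3 - <<'E'
from h import *
s,p,R=state(); print(p,R.as_euler('xyz'))
plan([448,-386,355],down(-.14))
E
```

```text
clock: 4.57
eef_pos: [478.9, -213.0, 362.8]
tcp_rot: [-3.139, -0.016, -0.019]
contact_force: [0.5, 0.7, -0.7]
opening: 0.319
[ 478.909 -213.016  362.81 ] [-3.139 -0.016 -0.019]
5 rows of [-0.0006, -0.0032, 0.0242] [-3.86, 34.96, 1.47] total [-0.003 -0.016  0.121] [-27.8 173.6   7. ]
```

```bash
python3 -m creep '[[0,-0.003,0.024,-3.9,35,1.5,0.8],[0,-0.003,0.024,-3.9,35,1.5,0.8],[0,-0.003,0.024,-3.9,35,1.5,0.8],[0,-0.003,0.024,-3.9,30,1.5,0.8],[0,-0.003,0.024,-3.9,20,1.5,0.8],[0,0,0,0,0,0,0.8]]'
python3 - <<'E'
from h import *
s,p,R=state(); print(p,R.as_euler('xyz'))
plan([448,-386,222],down(-.14),5)
E
```

```text
clock: 5.07
eef_pos: [445.5, -380.5, 354.4]
tcp_rot: [3.141, -0.003, -0.15]
contact_force: [-0.6, 0.5, -0.1]
opening: 0.319
[ 445.474 -380.469  354.368] [ 3.141 -0.003 -0.15 ]
5 rows of [0.0, -0.0007, -0.0021] [0.61, 1.02, 26.48] total [ 0.    -0.003 -0.01 ] [  2.9   5.1 132.4]
```

```bash
python3 -m creep '[[0,0,-0.005,1.5,3,20,0.8],[0,0,-0.005,1.5,2,35,0.8],[0,0,0,0,0,35,0.8],[0,0,0,0,0,28,0.8],[0,0,0,0,0,14,0.8],[0,0,0,0,0,0,0.5],[0,0,0,0,0,0,0.3],[0,0,0,0,0,0,0.3],[0,0,0,0,0,-25,0.3],[0,0,0,0,0,-35,0]]'
python3 - <<'E'
from h import *
s,p,R=state(); print(p,R.as_euler('xyz'))
E
```

```text
clock: 5.9
eef_pos: [448.2, -389.5, 278.3]
tcp_rot: [3.129, -0.009, -0.137]
contact_force: [-0.1, -0.5, 0.2]
opening: 0.823
[ 448.201 -389.495  278.317] [ 3.129 -0.009 -0.137]
```

```bash
python3 - <<'E'
from h import *
plan([483,151.5,310],down(-.897),15)
E
```

```text
15 rows of [0.0006, -0.0009, 0.0507] [-15.33, -33.68, -2.41] total [ 0.008 -0.013  0.76 ] [ -39.  -540.2  -38.8]
```

```bash
python3 -m creep '[[0,0,0,0,0,-30,0],[0,0,0.0507,-15.3,-33.7,-2,0],[0,0,0.0507,-15.3,-33.7,-2,0],[0,0,0.0507,-15.3,-33.7,0,0],[0,0,0.0507,-15.3,-33.7,0,0],[0,0,0.0507,-15.3,-33.7,0,0],[0,0,0.0507,-15.3,-33.7,0,0],[0,0,0.0507,-15.3,-33.7,0,0],[0,0,0.0507,-15.3,-33.7,0,0],[0,0,0.0507,-15.3,-33.7,0,0]]'
python3 - <<'E'
from h import *
from rig import grab_frame
f=grab_frame("top"); cv2.imwrite("pics/t3.png",cv2.resize(f["color"][170:310,400:540,::-1],None,fx=3,fy=3))
s,p,R=state(); print(p,R.as_euler('xyz'))
plan([483,151.5,300],down(-.897))
E
```

```text
clock: 6.73
eef_pos: [421.8, -51.5, 324.9]
tcp_rot: [3.137, -0.047, -0.617]
contact_force: [-0.2, 0.4, -0.2]
opening: 0.996
[422.515 -46.571 324.929] [ 3.14  -0.046 -0.622]
6 rows of [-0.0008, -0.0076, 0.0459] [-14.86, -31.32, 3.76] total [-0.005 -0.046  0.275] [ -67.3 -196.3   21.6]
```

View pics/t3.png

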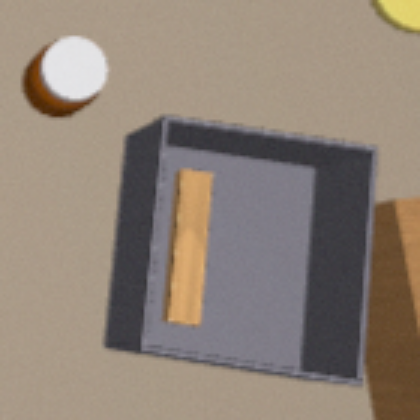

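Batten lies flat in the bin, crop (188,247). On to the plank.

```bash
python3 -m creep '[[-0.001,-0.008,0.046,-14.9,-31.3,3.8,0],[-0.001,-0.008,0.046,-14.9,-31.3,3.8,0],[-0.001,-0.008,0.046,-14.9,-31.3,3.8,0],[-0.001,-0.008,0.046,-14.9,-31.3,3.8,0],[-0.001,-0.008,0.046,-14.9,-25,3.8,0],[-0.001,-0.008,0.046,-10,-15,3.8,0],[0,0,0,0,0,0,0]]'
python3 - <<'E'
from h import *
from rig import grab_frame
f=grab_frame("wrist"); 
s,p,R=state(); print(p,R.as_euler('xyz'))
im=f["color"][:,:,::-1].copy()
P=loc((483,151.5,-.897),[[65,30,18],[65,-30,18],[-65,-30,18],[-65,30,18]])
cv2.polylines(im,[proj(f,P).round().astype(int)],True,(0,0,255),1)
cv2.imwrite("pics/w3.png",im)
plan([483,151.5,300],down(-.897))
E
```

```text
clock: 7.37
eef_pos: [469.5, 147.6, 307.9]
tcp_rot: [-3.131, -0.002, -0.903]
contact_force: [-1.1, 0.4, -0.4]
opening: 1.003
[469.183 146.442 308.052] [-3.131 -0.003 -0.9  ]
1 rows of [-0.0105, -0.0027, -0.0035] [4.6, -13.88, 8.21] total [-0.011 -0.003 -0.003] [  4.6 -13.9   8.2]
```

View pics/w3.png

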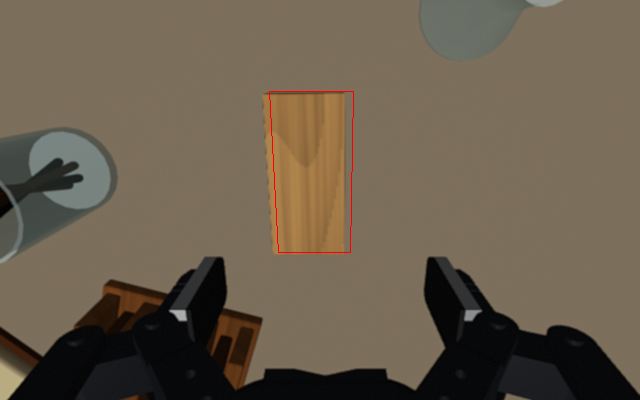

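Plank corners in the wrist view: (265,94), (345,94), (347,252), (273,252), so slightly left of the model.

```bash
python3 - <<'E'
from h import *
from rig import grab_frame
f=grab_frame("wrist"); 
b=back(f,[(265,94),(346,94),(346,252),(273,252)],18);print(b,b.mean(0)); v=b[0]+b[1]-b[2]-b[3];yaw=np.arctan2(v[1],v[0]);print(yaw)
plan([*b.mean(0)[:2],300],down(yaw))
plan([*b.mean(0)[:2],184],down(yaw),7)
E
```

```text
[[547.976 121.955  18.   ]
 [502.155  85.637  18.   ]
 [421.038 184.173  18.   ]
 [468.793 222.427  18.   ]] [484.991 153.548  18.   ]
-0.89271365239798
1 rows of [-0.0095, -0.0029, -0.0075] [3.49, -17.84, 8.08] total [-0.01  -0.003 -0.008] [  3.5 -17.8   8.1]
7 rows of [-0.0014, -0.0004, -0.0011] [0.48, -2.46, 17.71] total [-0.01  -0.003 -0.008] [  3.2 -16.7 124.1]
```

```bash
python3 -m creep '[[-0.0095,-0.003,-0.007,3.3,-9,10,0],[0,0,0,0,-8.5,20,0],[0,0,0,0,0,30,0],[0,0,0,0,0,28,0],[0,0,0,0,0,18,0],[0,0,0,0,0,12,0],[0,0,0,0,0,0,0]]'
python3 - <<'E'
from h import *
s,p,R=state(); print(p,R.as_euler('xyz'))
plan([485,153.5,180],down(-.893),1)
E
```

```text
clock: 8.05
eef_pos: [484.6, 146.9, 192.3]
tcp_rot: [-3.136, -0.005, -0.887]
contact_force: [-0.5, -0.1, -0.3]
opening: 0.999
[484.559 146.894 192.289] [-3.136 -0.005 -0.887]
1 rows of [-0.0061, -0.0051, 0.0063] [-4.9, -4.44, 12.29] total [-0.006 -0.005  0.006] [-4.9 -4.4 12.3]
```

```bash
python3 -m creep '[[-0.006,-0.005,0.006,-4.9,-4.4,8,0],[0,0,0,0,0,4,0],[0,0,0,0,0,0,0.1],[0,0,0,0,0,0,0.6],[0,0,0,0,0,0,0.6],[0,0,0,0,0,0,0.6]]' 50
python3 - <<'E'
from h import *
from rig import grab_frame
f=grab_frame("wrist");cv2.imwrite("pics/w4.png",f["color"][:,:,::-1])
s,p,R=state(); print(p,R.as_euler('xyz'),s["wrist_torque"])
E
```

```text
clock: 8.55
eef_pos: [485.8, 152.0, 183.8]
tcp_rot: [-3.139, -0.001, -0.894]
contact_force: [-0.7, -1.0, -1.0]
opening: 0.678
[485.865 152.01  183.888] [-3.139 -0.002 -0.894] [-0.052  0.039 -0.023]
```

View pics/w4.png

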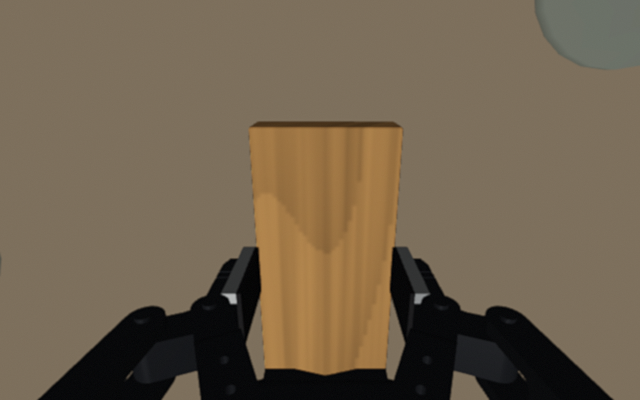

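```bash
python3 -m creep '[[0,0,0,0,0,-15,0.6],[0,0,0,0,0,-30,0.6],[0,0,0,0,0,-38,0.6],[0,0,0,0,0,-38,0.6],[0,0,0,0,0,-38,0.6],[0,0,0,0,0,-15,0.6]]'
python3 - <<'E'
from h import *
s,p,R=state(); print(p,R.as_euler('xyz'),s["opening"])
plan([441,-433,355],down(-.14),16)
E
```

```text
clock: 9.1
eef_pos: [483.3, 151.4, 362.2]
tcp_rot: [3.137, 0.001, -0.892]
contact_force: [1.2, 0.5, -1.7]
opening: 0.676
[483.267 151.437 362.227] [ 3.137  0.001 -0.892] 0.6758476675349933
16 rows of [0.0003, 0.0002, -0.047] [16.9, 33.47, 0.52] total [ 0.004  0.003 -0.752] [428.4 399.7   8.6]
```

```bash
python3 -m creep '[[0,0,-0.047,8,18,0,0.6],[0,0,-0.047,17,34,0,0.6],[0,0,-0.047,17,34,0,0.6],[0,0,-0.047,17,34,0,0.6],[0,0,-0.047,17,34,0,0.6],[0,0,-0.047,17,34,0,0.6],[0,0,-0.047,17,34,0,0.6],[0,0,-0.047,17,34,0,0.6],[0,0,-0.047,17,34,0,0.6],[0,0,-0.047,17,34,0,0.6]]'
python3 - <<'E'
from h import *
s,p,R=state(); print(p,R.as_euler('xyz'),s["opening"])
plan([441,-433,355],down(-.14))
E
```

```text
clock: 9.93
eef_pos: [409.3, -206.3, 372.3]
tcp_rot: [-3.133, -0.016, -0.388]
contact_force: [1.2, 0.0, -1.0]
opening: 0.677
[ 409.308 -206.265  372.336] [-3.133 -0.016 -0.388] 0.6765019234235146
6 rows of [-0.0011, -0.0028, -0.0414] [15.7, 34.88, 2.87] total [-0.007 -0.017 -0.248] [114.9 198.   17.4]
```

```bash
python3 -m creep '[[-0.001,-0.003,-0.041,15.7,34.9,2.9,0.6],[-0.001,-0.003,-0.041,15.7,34.9,2.9,0.6],[-0.001,-0.003,-0.041,15.7,34.9,2.9,0.6],[-0.001,-0.003,-0.041,15.7,34.9,2.9,0.6],[-0.001,-0.003,-0.041,15.7,28,2.9,0.6],[-0.001,-0.003,-0.041,10,15,2.9,0.6],[0,0,0,0,0,0,0.6]]'
python3 - <<'E'
from h import *
s,p,R=state(); print(p,R.as_euler('xyz'),s["opening"])
plan([441,-433,225],down(-.14),5)
E
```

```text
clock: 10.52
eef_pos: [437.7, -422.9, 356.8]
tcp_rot: [3.137, -0.004, -0.132]
contact_force: [0.7, 0.2, -1.1]
opening: 0.672
[ 437.701 -422.87   356.771] [ 3.137 -0.004 -0.132] 0.672373131955061
5 rows of [0.0009, -0.0008, 0.0016] [0.86, 1.85, 26.36] total [ 0.005 -0.004  0.008] [  4.1   9.  131.8]
```

```bash
python3 -m creep '[[0,0,0.005,2,5,20,0.6],[0,0,0.003,2,4,35,0.6],[0,0,0,0,0,36,0.6],[0,0,0,0,0,28,0.6],[0,0,0,0,0,12,0.6],[0,0,0,0,0,0,0.2],[0,0,0,0,0,0,0],[0,0,0,0,0,-20,0],[0,0,0,0,0,-38,0],[0,0,0,0,0,-38,0]]'
python3 - <<'E'
from h import *
s,p,R=state(); print(p,R.as_euler('xyz'),s["opening"])
plan([456.5,-160,310],down(-1.407),11)
plan([456.5,-160,310],down(-1.407+np.pi),16)
print(s["qpos"])
E
```

```text
clock: 11.35
eef_pos: [437.5, -420.6, 310.4]
tcp_rot: [-3.119, 0.017, -0.148]
contact_force: [0.7, -0.4, -0.1]
opening: 1.001
[ 437.526 -420.622  310.372] [-3.119  0.017 -0.148] 1.0007406110886055
11 rows of [-0.0007, 0.0026, 0.1145] [-15.31, -20.25, 0.42] total [-0.008  0.029  1.259] [ -19.5 -260.5    6.5]
16 rows of [-0.002, -0.0006, -0.1176] [13.73, -13.14, 0.14] total [-0.032 -0.009 -1.882] [ -19.5 -260.5    6.5]
[-0.77   0.434  1.744  0.009  0.991  0.943]
```

```bash
python3 -m creep '[[0,0,0.1145,-15.3,-20.2,-1,0],[0,0,0.1145,-15.3,-20.2,0,0],[0,0,0.1145,-15.3,-20.2,0,0],[0,0,0.1145,-15.3,-20.2,0,0],[0,0,0.1145,-15.3,-20.2,0,0],[0,0,0.1145,-15.3,-20.2,0,0],[0,0,0.1145,-15.3,-20.2,0,0],[0,0,0.1145,-15.3,-20.2,0,0],[0,0,0.1145,-15.3,-20.2,0,0],[0,0,0.1145,-15.3,-20.2,0,0]]'
python3 - <<'E'
from h import *
s,p,R=state(); print(p,R.as_euler('xyz'),s["opening"])
plan([456.5,-160,305],down(-1.407))
E
```

```text
clock: 12.18
eef_pos: [442.0, -171.4, 330.1]
tcp_rot: [-3.138, 0.011, -1.351]
contact_force: [0.3, -0.3, 0.5]
opening: 1.002
[ 442.009 -171.363  330.125] [-3.138  0.011 -1.351] 1.0018922697800117
1 rows of [-0.0032, 0.0107, 0.0563] [-7.66, -16.53, 25.27] total [-0.003  0.011  0.056] [ -7.7 -16.5  25.3]
```

```bash
python3 -m creep '[[-0.003,0.01,0.03,-4,-9,13,0],[0,0,0.02,-2,-6,10,0],[0,0,0,0,0,0,0]]'
python3 - <<'E'
from h import *
from rig import grab_frame
f=grab_frame("wrist"); 
s,p,R=state(); print(p,R.as_euler('xyz'))
im=f["color"][:,:,::-1].copy()
P=loc((456,-157.6,-1.407),[[-50,-14,22],[50,-14,22],[50,59,22],[22,59,22],[22,14,22],[-50,14,22]])
cv2.polylines(im,[proj(f,P).round().astype(int)],True,(0,0,255),1)
cv2.imwrite("pics/w5.png",im)
f=grab_frame("top"); cv2.imwrite("pics/t5.png",cv2.resize(f["color"][170:310,400:540,::-1],None,fx=3,fy=3))
E
```

```text
clock: 12.43
eef_pos: [456.9, -156.2, 309.3]
tcp_rot: [-3.137, -0.001, -1.408]
contact_force: [-1.3, 0.2, -0.1]
opening: 0.998
[ 456.538 -156.546  309.892] [-3.137 -0.001 -1.406]
```

View pics/w5.png

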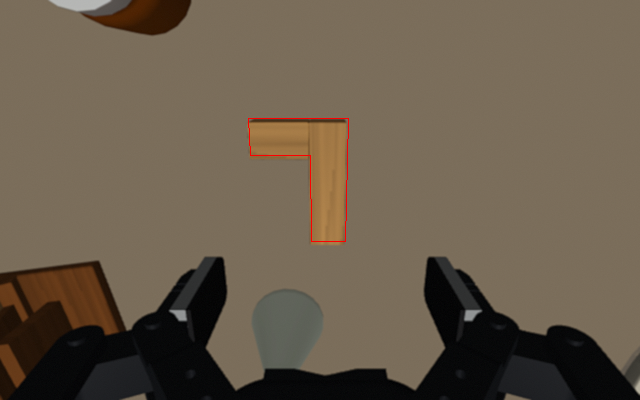

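View pics/t5.png

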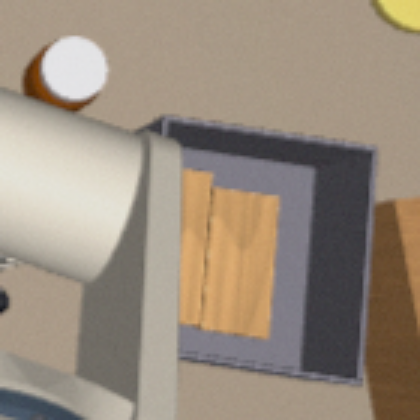

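Plank and batten lie side by side in the bin, and the corner's overlay matches within 2 px: its long arm runs (328,122)-(328,243). Descending to grasp it.

```bash
python3 -m creep '[[-0.004,0,0,0,0,20,0],[0,0,0,0,0,32,0],[0,0,0,0,0,34,0],[0,0,0,0,0,24,0],[0,0,0,0,0,12,0],[0,0,0,0,0,0,0.1]]'
python3 - <<'E'
from h import *
s,p,R=state(); print(p,R.as_euler('xyz'))
plan([456,-158,181],down(-1.407),1)
E
```

```text
clock: 13.03
eef_pos: [456.9, -160.7, 190.6]
tcp_rot: [-3.131, -0.007, -1.404]
contact_force: [-0.9, -0.3, -0.0]
opening: 0.907
[ 456.919 -160.745  190.578] [-3.131 -0.007 -1.404]
1 rows of [-0.0102, -0.0068, 0.003] [-2.92, 0.55, 9.55] total [-0.01  -0.007  0.003] [-2.9  0.5  9.6]
```

```bash
python3 -m creep '[[-0.01,-0.007,0.003,-2.9,0.5,7,0.2],[0,0,0,0,0,2,0.8],[0,0,0,0,0,0,0.8],[0,0,0,0,0,0,0.8],[0,0,0,0,0,0,0.8],[0,0,0,0,0,-12,0.8],[0,0,0,0,0,-30,0.8],[0,0,0,0,0,-38,0.8],[0,0,0,0,0,-38,0.8],[0,0,0,0,0,-38,0.8]]' 50
python3 - <<'E'
from h import *
from rig import grab_frame
f=grab_frame("wrist");cv2.imwrite("pics/w6.png",f["color"][:,:,::-1])
s,p,R=state(); print(p,R.as_euler('xyz'))
plan([444,-416,355],down(-1.407))
E
```

```text
clock: 13.87
eef_pos: [453.5, -158.4, 342.2]
tcp_rot: [3.134, 0.004, -1.407]
contact_force: [0.9, -0.3, -0.5]
opening: 0.316
[ 455.781 -159.182  349.387] [-3.14  -0.    -1.407]
7 rows of [-0.0002, -0.0, -0.0] [35.92, 7.64, -0.8] total [-0.001 -0.    -0.   ] [251.5  53.4  -5.6]
```

View pics/w6.png

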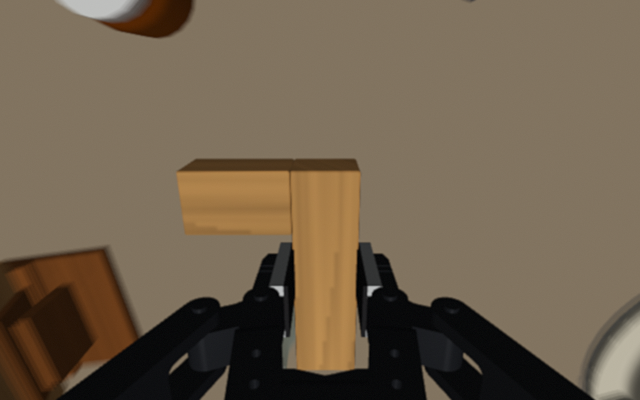

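```bash
python3 -m creep '[[0,0,0,20,5,-5,0.8],[0,0,0,37,10,-3,0.8],[0,0,0,37,11,0,0.8],[0,0,0,37,11,0,0.8],[0,0,0,37,11,0,0.8],[0,0,0,37,11,0,0.8],[0,0,0,30,10,0,0.8],[0,0,0,15,5,0,0.8],[0,0,0,0,0,0,0.8]]'
python3 - <<'E'
from h import *
s,p,R=state(); print(p,R.as_euler('xyz'))
plan([424,-419,235],down(-1.407),4)
E
```

```text
clock: 14.67
eef_pos: [422.8, -429.1, 373.1]
tcp_rot: [-3.121, -0.018, -1.401]
contact_force: [-0.7, 0.4, -0.6]
opening: 0.312
[ 422.819 -429.076  373.128] [-3.121 -0.018 -1.401]
4 rows of [-0.0051, -0.0044, 0.0016] [-2.82, -0.27, 34.51] total [-0.02  -0.018  0.006] [-12.2  -0.1 138. ]
```

```bash
python3 -m creep '[[-0.01,-0.009,0.003,-4,0,20,0.8],[-0.01,-0.009,0.003,-5,0,37,0.8],[0,0,0,0,0,38,0.8],[0,0,0,0,0,28,0.8],[0,0,0,0,0,12,0.8],[0,0,0,0,0,0,0.4],[0,0,0,0,0,0,0.2],[0,0,0,0,0,-10,0.2],[0,0,0,0,0,-35,0],[0,0,0,0,0,-40,0]]'
python3 - <<'E'
from h import *
from rig import grab_frame
f=grab_frame("wrist");cv2.imwrite("pics/w7.png",f["color"][:,:,::-1])
s,p,R=state(); print(p,R.as_euler('xyz'))
E
```

```text
clock: 15.5
eef_pos: [421.8, -415.4, 322.9]
tcp_rot: [3.141, 0.004, -1.408]
contact_force: [0.3, -0.9, 0.0]
opening: 0.989
[ 423.601 -417.204  331.878] [-3.136 -0.005 -1.408]
```

View pics/w7.png

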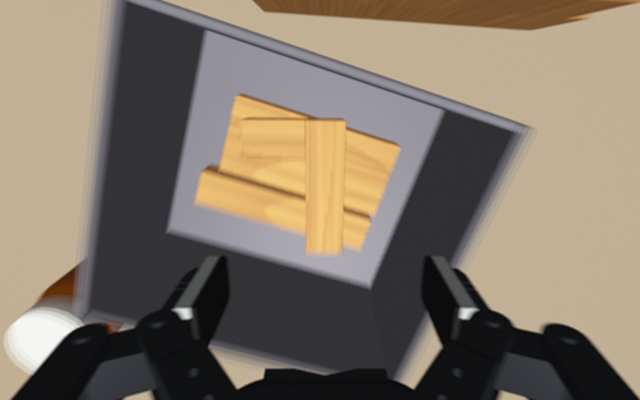

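All three offcuts are in the bin: the L lies on top at (325,190), with plank and batten beneath it. Next I'll measure the cover and rack.

```bash
python3 - <<'E'
import cv2
s=cv2.imread("pics/scene0.png");t=cv2.imread("pics/top0.png")
a=cv2.resize(s[180:260,305:375],None,fx=7,fy=7,interpolation=cv2.INTER_CUBIC);cv2.imwrite("pics/sc.png",a)
a=cv2.resize(t[140:200,278:348],None,fx=8,fy=8,interpolation=cv2.INTER_CUBIC);cv2.imwrite("pics/tc.png",a)
E
```

```text
(no output)
```

View pics/sc.png

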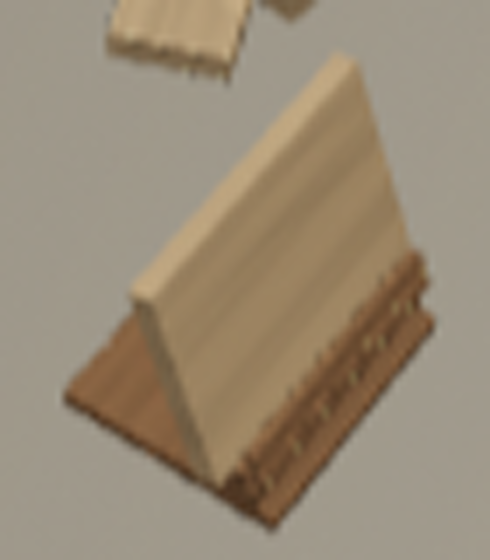

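View pics/tc.png

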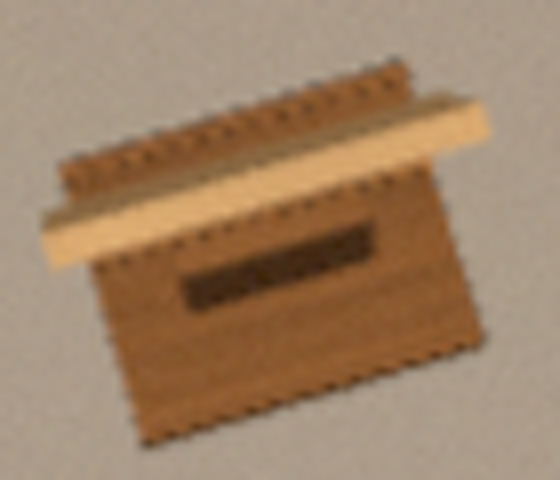

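```bash
cat >> h.py <<'E'
def boardR(yaw,lean): return Rn.from_euler('z',yaw)*Rn.from_euler('y',-lean)
def fitboard(obs,p0):
    def e(p): return np.concatenate([(proj(f,boardR(p[3],.35).apply(L)+p[:3])-np.array(uv)).ravel() for f,uv,L in obs])
    s=least_squares(e,p0,loss='soft_l1'); return s.x,e(s.x).reshape(-1,2)
E
python3 - <<'E'
from h import *
import pickle; t,s=pickle.load(open("f0.pkl","rb"))
FT,BT=[6,0,55],[-6,0,55]
c=lambda x,y,z:[x,75*y,z]
obs=[(s,[(326.7,223.9),(355.7,188.9),(324.3,221.9),(352.9,187.4),(335.3,249)],[c(6,-1,55),c(6,1,55),c(-6,-1,55),c(-6,1,55),c(6,-1,-55)]),
(t,[(338.75,152.9),(339.5,157.1),(283.6,169),(284.5,173.5)],[c(6,-1,55),c(-6,-1,55),c(6,1,55),c(-6,1,55)])]
p,e=fitboard(obs,[660,30,70,.27]);print(p);print(e)
print("top centre",boardR(p[3],.35).apply([0,0,55])+p[:3])
print("easel ft", back(t,[(278+144/8,140+447/8),(278+485/8,140+345/8),(278+60/8,140+163/8),(278+405/8,140+62/8)],6))
E
```

```text
[688.641  32.952  80.885   0.308]
[[-1.145 -0.742]
 [-0.545  0.025]
 [-2.132  0.112]
 [-1.102  0.643]
 [-0.044  0.836]
 [-1.102 -0.721]
 [-0.586 -0.496]
 [-1.004 -0.111]
 [-0.532 -0.202]]
top centre [670.668  27.238 132.551]
easel ft [[607.526  74.461   6.   ]
 [645.821 -48.533   6.   ]
 [713.799 107.513   6.   ]
 [752.665 -19.036   6.   ]]
```

```bash
python3 - <<'E'
from h import *
plan([500,-200,345],down(0.2),14)
Rb=boardR(.306,.35); by=Rb.as_matrix()[:,1]; bz=Rb.as_matrix()[:,2]
Rt=Rn.from_matrix(np.c_[by,np.cross(-bz,by),-bz]); print(Rt.as_euler('xyz'))
top=np.array([670.7,27.2,132.5]); h=top+235*bz;print(h)
plan(h,Rt,src=(np.array([500,-200,345]),down(0.2)))
E
```

```text
14 rows of [-0.0, -0.0006, -0.1148] [-5.82, -17.4, -0.92] total [-0.    -0.009 -1.608] [-201.8 -110.7  -13.6]
[ 2.792 -0.     1.877]
[593.862   2.925 353.253]
14 rows of [-0.0188, 0.0209, -0.1184] [17.77, -2.88, -0.15] total [-0.264  0.293 -1.658] [ 132.3 -180.2   -8.3]
```

```bash
python3 -m creep '[[0,0,-0.115,-5.8,-17.4,-2,0],[0,0,-0.115,-5.8,-17.4,-2,0],[0,0,-0.115,-5.8,-17.4,-1,0],[0,0,-0.115,-5.8,-17.4,0,0],[0,0,-0.115,-5.8,-17.4,0,0],[0,0,-0.115,-5.8,-17.4,0,0],[0,0,-0.115,-5.8,-17.4,0,0],[0,0,-0.115,-5.8,-17.4,0,0],[0,0,-0.115,-5.8,-17.4,0,0],[0,0,-0.115,-5.8,-17.4,0,0]]' && python3 -m creep '[[0,0,-0.115,-5.8,-17.4,0,0],[0,0,-0.115,-5.8,-17.4,0,0],[0,0,-0.115,-5.8,-17.4,0,0],[0,0,-0.115,-5.8,-17.4,0,0]]'
python3 - <<'E'
from h import *
s,p,R=state(); print(p,R.as_euler('xyz'),s["qpos"])
Rt=Rn.from_euler('xyz',[2.792,0,1.877])
plan([593.9,2.9,353.3],Rt)
E
```

```text
clock: 16.38
eef_pos: [521.6, -267.5, 371.3]
tcp_rot: [3.118, -0.053, -0.21]
contact_force: [-0.3, -0.4, 0.6]
opening: 1.001
clock: 16.72
eef_pos: [502.2, -193.5, 378.6]
tcp_rot: [3.086, -0.05, 0.276]
contact_force: [-0.6, 0.6, -0.1]
opening: 0.999
[ 502.171 -193.521  378.562] [ 3.086 -0.05   0.276] [-0.366  0.228  1.871 -0.018  0.969  0.94 ]
14 rows of [-0.0135, 0.0203, -0.1128] [16.87, -2.51, 2.51] total [-0.189  0.285 -1.579] [ 140.3 -165.5   23.1]
```

```bash
python3 -m creep '[[-0.0135,0.02,-0.113,16.9,-2.5,2.5,0],[-0.0135,0.02,-0.113,16.9,-2.5,2.5,0],[-0.0135,0.02,-0.113,16.9,-2.5,2.5,0],[-0.0135,0.02,-0.113,16.9,-2.5,2.5,0],[-0.0135,0.02,-0.113,16.9,-2.5,2.5,0],[-0.0135,0.02,-0.113,16.9,-2.5,2.5,0],[-0.0135,0.02,-0.113,16.9,-2.5,2.5,0],[-0.0135,0.02,-0.113,16.9,-2.5,2.5,0],[-0.0135,0.02,-0.113,16.9,-2.5,2.5,0],[-0.0135,0.02,-0.113,16.9,-2.5,2.5,0]]'
python3 - <<'E'
from h import *
s,p,R=state(); print(p,R.as_euler('xyz'),s["qpos"])
Rt=Rn.from_euler('xyz',[2.792,0,1.877])
plan([593.9,2.9,353.3],Rt)
E
```

```text
clock: 17.55
eef_pos: [600.9, -52.8, 391.3]
tcp_rot: [2.818, -0.048, 1.487]
contact_force: [0.3, -0.3, -0.5]
opening: 0.999
[600.923 -52.803 391.321] [ 2.818 -0.048  1.487] [-0.105  0.26   1.819  0.078  0.741 -0.062]
4 rows of [-0.0039, 0.021, -0.096] [13.78, -4.12, 9.09] total [-0.016  0.084 -0.384] [ 53.  -24.   34.8]
```

```bash
python3 -m creep '[[-0.004,0.021,-0.096,13.8,-4.1,9,0],[-0.004,0.021,-0.096,13.8,-4.1,9,0],[-0.004,0.021,-0.096,13.8,-4.1,9,0],[-0.004,0.021,-0.096,12,-4.1,9,0],[0,0,0,0,0,0,0]]'
python3 - <<'E'
from h import *
from rig import grab_frame
f=grab_frame("wrist"); 
s,p,R=state(); print(p,R.as_euler('xyz'))
Rt=Rn.from_euler('xyz',[2.792,0,1.877])
plan([593.9,2.9,353.3],Rt)
im=f["color"][:,:,::-1].copy()
Rb=boardR(.306,.35);c0=np.array([670.7,27.2,132.5])-55*Rb.as_matrix()[:,2]
P=Rb.apply([[6,75,55],[6,-75,55],[-6,-75,55],[-6,75,55]])+c0
cv2.polylines(im,[proj(f,P).round().astype(int)],True,(0,0,255),1)
cv2.imwrite("pics/w8.png",im);cv2.imwrite("pics/w8r.png",f["color"][:,:,::-1])
import pickle;pickle.dump(f,open("w8.pkl","wb"))
E
```

```text
clock: 17.97
eef_pos: [594.7, 7.5, 366.7]
tcp_rot: [2.771, 0.01, 1.907]
contact_force: [0.2, -0.0, -0.1]
opening: 1.003
[595.509   6.781 368.022] [2.769 0.01  1.901]
1 rows of [0.0233, 0.0014, 0.0261] [-3.0, -7.96, 12.73] total [0.023 0.001 0.026] [-3.  -8.  12.7]
```

View pics/w8.png

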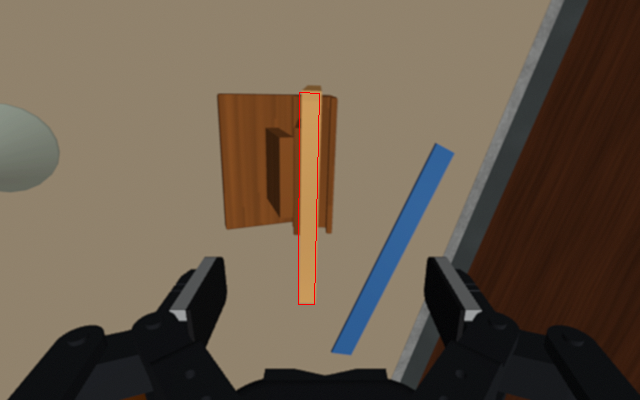

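The predicted red outline sits on the cover's top edge, (310,92) to (306,304), within about 1–2 px, so the fit holds. Aligning, then descending along the board plane.

```bash
python3 -m creep '[[0.012,0.001,0.013,-1.5,-4,6,0],[0.012,0.001,0.013,-1.5,-4,6,0],[0,0,0,0,0,0,0]]'
python3 - <<'E'
from h import *
s,p,R=state(); print(p,R.as_euler('xyz'))
Rt=Rn.from_euler('xyz',[2.792,0,1.877]); bz=boardR(.306,.35).as_matrix()[:,2]
top=np.array([670.7,27.2,132.5]); print(top+135*bz)
plan(top+175*bz,Rt,2)
plan(top+135*bz,Rt,4)
E
```

```text
clock: 18.27
eef_pos: [594.4, 1.5, 358.0]
tcp_rot: [2.789, -0.0, 1.867]
contact_force: [-0.6, -0.8, -0.4]
opening: 0.999
[594.354   1.537 357.99 ] [ 2.789 -0.     1.867]
[626.559  13.255 259.315]
2 rows of [0.0017, 0.0016, -0.0048] [0.81, -0.91, 32.21] total [ 0.003  0.003 -0.01 ] [ 1.7 -1.9 64.4]
4 rows of [0.0009, 0.0008, -0.0024] [0.42, -0.47, 26.11] total [ 0.003  0.003 -0.01 ] [  1.8  -2.  104.4]
```

```bash
python3 -m creep '[[0.001,0.001,-0.005,1,-1,18,0],[0.001,0.001,-0.004,0.8,-1,30,0],[0,0,0,0,0,25,0],[0,0,0,0,0,12,0],[0,0,0,0,0,0,0]]'
python3 - <<'E'
from h import *
from rig import grab_frame
s,p,R=state(); print(p,R.as_euler('xyz'),s["contact_force"])
Rt=Rn.from_euler('xyz',[2.792,0,1.877]); bz=boardR(.306,.35).as_matrix()[:,2]
top=np.array([670.7,27.2,132.5])
plan(top+135*bz,Rt,1)
f=grab_frame("wrist");cv2.imwrite("pics/w9.png",f["color"][:,:,::-1])
E
```

```text
clock: 18.68
eef_pos: [623.3, 7.8, 278.5]
tcp_rot: [2.785, 0.002, 1.864]
contact_force: [-1.2, 0.3, -0.3]
opening: 0.999
[623.289   7.823 278.494] [2.785 0.002 1.864] [-1.227  0.302 -0.347]
1 rows of [0.007, 0.0066, -0.0113] [4.3, -2.29, 19.6] total [ 0.007  0.007 -0.011] [ 4.3 -2.3 19.6]
```

View pics/w9.png

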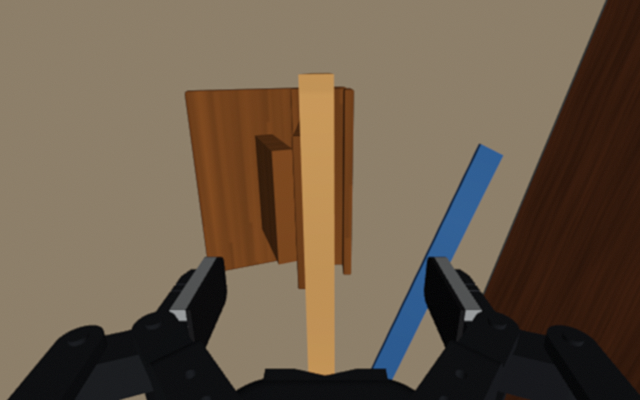

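Board centred between the open pads (edge at x≈320 px, pad midpoint ≈326). Final correction, then close.

```bash
python3 -m creep '[[0.004,0.003,-0.006,2.2,-1.2,10,0],[0.003,0.003,-0.005,2,-1,8,0],[0,0,0,0,0,0,0.3]]'
python3 - <<'E'
from h import *
s,p,R=state(); print(p,R.as_euler('xyz'),s["contact_force"])
Rt=Rn.from_euler('xyz',[2.792,0,1.877]); bz=boardR(.306,.35).as_matrix()[:,2]
top=np.array([670.7,27.2,132.5])
plan(top+135*bz,Rt,1)
E
```

```text
clock: 18.98
eef_pos: [626.8, 12.5, 263.2]
tcp_rot: [2.789, 0.001, 1.876]
contact_force: [0.2, 0.2, 0.6]
opening: 0.884
[626.761  12.535 263.24 ] [2.789 0.001 1.876] [0.207 0.156 0.56 ]
1 rows of [0.0028, 0.0015, -0.0007] [0.75, -1.33, 3.69] total [ 0.003  0.001 -0.001] [ 0.8 -1.3  3.7]
```

```bash
python3 -m creep '[[0,0,0,0.8,-1.3,2.5,0.5],[0,0,0,0,0,0,0.7],[0,0,0,0,0,0,1],[0,0,0,0,0,0,1],[0,0,0,0,0,0,1],[0,0,0,0,0,0,1]]' 60
python3 - <<'E'
from h import *
from rig import grab_frame
s,p,R=state(); print(p,R.as_euler('xyz'),s["contact_force"],s["wrist_torque"])
f=grab_frame("wrist");cv2.imwrite("pics/w10.png",f["color"][:,:,::-1])
E
```

```text
clock: 19.48
eef_pos: [626.3, 13.4, 262.5]
tcp_rot: [2.787, 0.002, 1.876]
contact_force: [0.4, 0.6, -1.5]
opening: 0.135
[626.259  13.426 262.502] [2.787 0.002 1.876] [ 0.427  0.589 -1.492] [-0.076  0.253  0.021]
```

View pics/w10.png

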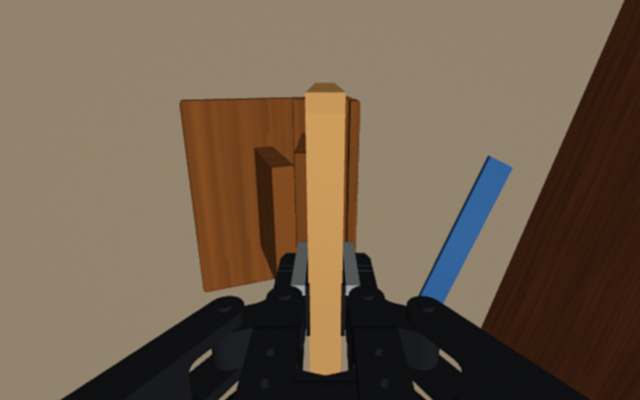

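Cover gripped centrally (opening 0.135 ≈ 11.5 mm). Lifting along the board's plane off the ledge.

```bash
python3 -m creep '[[0,0,0,0,0,-8,1],[0,0,0,0,0,-16,1],[0,0,0,0,0,-25,1],[0,0,0,0,0,-30,1],[0,0,0,0,0,-30,1]]'
python3 - <<'E'
from h import *
s,p,R=state(); print(p,R.as_euler('xyz'),s["contact_force"],s["opening"])
plan([490,60,410],down(.365+np.pi/2))
plan([490,60,410],down(.365+np.pi/2),6)
E
```

```text
clock: 19.95
eef_pos: [589.5, 2.4, 363.9]
tcp_rot: [2.791, 0.0, 1.876]
contact_force: [-0.3, -0.2, -1.6]
opening: 0.131
[589.453   2.399 363.898] [2.791 0.    1.876] [-0.281 -0.217 -1.647] 0.1310402156355428
4 rows of [0.0876, 0.0028, -0.0149] [21.59, -16.02, -15.48] total [ 0.351  0.011 -0.06 ] [ 84.8 -57.  -70. ]
6 rows of [0.0584, 0.0018, -0.0099] [14.42, -10.8, -10.16] total [ 0.351  0.011 -0.06 ] [ 84.8 -57.  -70. ]
```

```bash
python3 -m creep '[[0.058,0.002,-0.01,14.4,-10.8,-12,1],[0.058,0.002,-0.01,14.4,-10.8,-11,1],[0.058,0.002,-0.01,14.4,-10.8,-10,1],[0.058,0.002,-0.01,14.4,-10.8,-10,1],[0.058,0.002,-0.01,14.4,-10.8,-10,1],[0.058,0.002,-0.01,14.4,-10.8,-10,1]]'
python3 - <<'E'
from h import *
s,p,R=state(); print(p,R.as_euler('xyz'),s["contact_force"],s["opening"])
plan([468,397,405],down(.365+np.pi/2))
E
```

```text
clock: 20.45
eef_pos: [484.1, 58.1, 422.7]
tcp_rot: [-3.141, 0.007, 1.931]
contact_force: [-0.6, 0.9, -1.4]
opening: 0.128
[484.122  58.06  422.726] [-3.141  0.007  1.931] [-0.644  0.94  -1.361] 0.12784720533017477
9 rows of [-0.0, 0.0007, -0.0005] [35.86, 11.68, 1.84] total [-0.     0.007 -0.005] [323.  104.5  15.6]
```

```bash
python3 -m creep '[[0,0.001,0,20,7,1,1],[0,0.001,0,36,11.7,1,1],[0,0.001,0,36,11.7,1,1],[0,0.001,0,36,11.7,1,1],[0,0.001,0,36,11.7,1,1],[0,0.001,0,30,11.7,1,1],[0,0.001,0,15,5,1,1],[0,0,0,0,0,0,1]]'
python3 - <<'E'
from h import *
from rig import grab_frame
import pickle
s,p,R=state(); print(p,R.as_euler('xyz'),s["contact_force"],s["opening"])
f=grab_frame("wrist");cv2.imwrite("pics/w11.png",f["color"][:,:,::-1]);pickle.dump(f,open("w11.pkl","wb"))
E
```

```text
clock: 21.12
eef_pos: [470.5, 287.7, 421.6]
tcp_rot: [3.138, 0.001, 1.928]
contact_force: [-0.2, -1.1, -2.1]
opening: 0.131
[470.526 287.674 421.609] [3.138 0.001 1.928] [-0.167 -1.102 -2.126] 0.13132242347962308
```

View pics/w11.png

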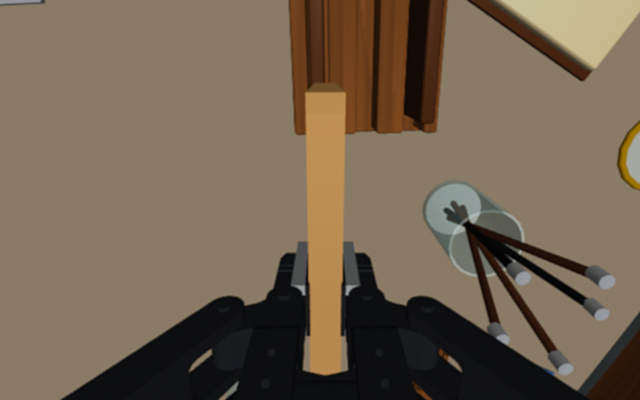

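```bash
python3 - <<'E'
import cv2
a=cv2.imread("pics/w11.png")
cv2.imwrite("pics/w11z.png",cv2.resize(a[0:145,280:450],None,fx=4,fy=4,interpolation=cv2.INTER_CUBIC))
E
```

```text
(no output)
```

View pics/w11z.png

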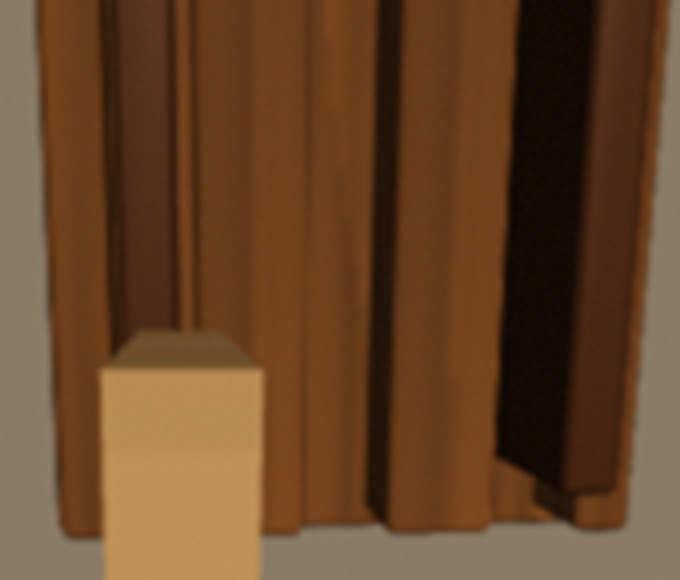

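```bash
python3 - <<'E'
from h import *
import pickle; f=pickle.load(open("w11.pkl","rb"))
c=lambda L:[(280+x/4-.375,y/4-.375) for x,y in L]
a=back(f,c([(300,532),(303,2),(388,530),(402,2)]),57);print(a)
for i,j in((0,1),(2,3)):
    v=a[j]-a[i];print(np.arctan2(-v[0],v[1]))
print("foot",back(f,c([(65,535),(625,525)]),12), "outer walls", back(f,c([(40,2),(665,2)]),57))
print("slot front mid",(a[0]+a[2])/2)
# full fit
L=lambda x,y,z:[x,y,z]
# rack +x is away from robot = image right
def e(q):
    yaw=q[2];out=[]
    for (pt,x) in ((0,-10),(1,-10),(2,10),(3,10)):
        d=a[pt][:2]-q[:2]; out.append(d@[np.cos(yaw),np.sin(yaw)]-x)
    return out
for yaw in (.36,.365,.37,.375): print(yaw,e([468,397.3,yaw]))
E
```

```text
[[488.546 324.125  57.   ]
 [446.669 429.584  57.   ]
 [508.168 331.936  57.   ]
 [466.541 436.999  57.   ]]
0.37800326720985955
0.3772352967555304
foot [[435.069 295.62   12.   ]
 [577.029 351.33   12.   ]] outer walls [[393.914 409.898  57.   ]
 [519.371 456.713  57.   ]]
slot front mid [498.357 328.031  57.   ]
0.36 [np.float64(3.451655131900827), np.float64(1.4089514681914341), np.float64(4.567395110245517), np.float64(2.6197452698980506)]
0.365 [np.float64(3.0731279392902042), np.float64(1.5977008623424673), np.float64(4.190593226417194), np.float64(2.80792721462082)]
0.37 [np.float64(2.6947739181203216), np.float64(1.786660313534325), np.float64(3.8134365784972957), np.float64(2.995788961830307)]
0.375 [np.float64(2.316602527222008), np.float64(1.9758250977905671), np.float64(3.435934595382381), np.float64(3.1833258149926085)]
```

```bash
python3 - <<'E'
from h import *
plan([511,295.5,412],down(.377+np.pi/2),2)
E
```

```text
2 rows of [0.0015, 0.0008, -0.0098] [-2.99, 20.48, 4.88] total [ 0.003  0.002 -0.02 ] [-5.8 41.   9.8]
```

```bash
python3 -m creep '[[0.001,0.001,-0.008,-2,15,4,1],[0.001,0.001,-0.007,-2,18,4,1],[0,0,-0.005,-2,8,2,1],[0,0,0,0,0,0,1],[0,0,0,0,0,0,1]]'
python3 - <<'E'
from h import *
from rig import grab_frame
import pickle
s,p,R=state(); print(p,R.as_euler('xyz'),s["contact_force"],s["opening"])
f=grab_frame("wrist");a=f["color"][:,:,::-1];pickle.dump(f,open("w12.pkl","wb"))
cv2.imwrite("pics/w12z.png",cv2.resize(a[0:145,240:410],None,fx=4,fy=4,interpolation=cv2.INTER_CUBIC))
print(state()[1])
E
```

```text
clock: 21.58
eef_pos: [511.1, 291.4, 412.6]
tcp_rot: [-3.141, 0.002, 1.948]
contact_force: [1.0, 0.4, -0.8]
opening: 0.134
[511.134 291.374 412.603] [-3.141  0.002  1.948] [ 1.005  0.444 -0.766] 0.13360848494463826
[510.991 291.293 412.654]
```

View pics/w12z.png

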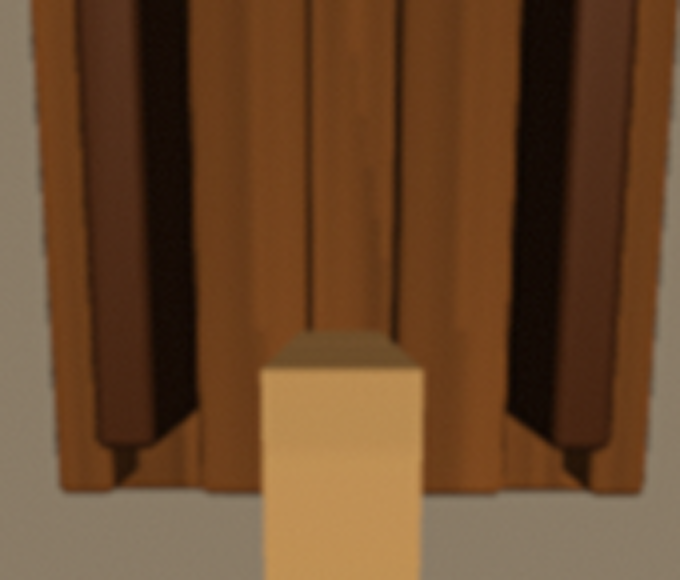

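```bash
python3 - <<'E'
from h import *
import pickle; f=pickle.load(open("w12.pkl","rb"))
c=lambda L:[(240+x/4-.375,y/4-.375) for x,y in L]
a=back(f,c([(308,310),(306,2),(399,310),(403,2)]),57);print(a)
for i,j in((0,1),(2,3)):
    v=a[j]-a[i];print(np.arctan2(-v[0],v[1]))
s,p,R=state(); 
print("in tool frame (x,y):",R.inv().apply(a-p)[:,:2])
print("wall ends/foot front, tool x:",R.inv().apply(back(f,c([(200,490),(500,490)]),57)-p)[:,:2])
# board far end top: 
print(R.inv().apply(back(f,c([(262,370),(422,370)]),p[2]-155+18)-p))
print(R.inv().apply(f["T"][:3,3]-p))
E
```

```text
[[475.118 361.337  57.   ]
 [452.73  418.092  57.   ]
 [493.922 368.774  57.   ]
 [471.515 425.516  57.   ]]
0.37572175101308297
0.37609232102918855
in tool frame (x,y): [[ 79.055  -7.344]
 [140.066  -7.248]
 [ 79.041  12.877]
 [140.048  12.951]]
wall ends/foot front, tool x: [[ 39.467 -32.659]
 [ 39.428  36.726]]
[[ 76.658  -5.63  136.848]
 [ 76.65    6.127 136.841]]
[81.718  0.271 30.91 ]
```

Slot centre is 2.8 mm to tool +y, with yaw matching to 0.002 rad and a measured slot width of 20.2 mm against 20 given. Moving over it.

```bash
python3 -m creep '[[0,0,0.002,20,1.3,0,1],[0,0,0,34,1.3,0,1],[0,0,0,34,0,0,1],[0,0,0,22,0,0,1],[0,0,0,8,0,0,1],[0,0,0,0,0,0,1],[0,0,0,0,0,0,1]]'
python3 - <<'E'
from h import *
s,p,R=state(); print(p,R.as_euler('xyz'),s["contact_force"],s["opening"])
yaw=.376; xh=np.array([-np.sin(yaw),np.cos(yaw)]); 
# target from previous frame: p0=(510.99,291.29)
R0=down(1.948); t=np.array([510.99,291.29,412.65])+R0.apply([119,2.6,0]); print(t)
plan([t[0],t[1],412],down(yaw+np.pi/2),1)
E
```

```text
clock: 22.22
eef_pos: [466.3, 400.2, 414.1]
tcp_rot: [-3.14, 0.004, 1.939]
contact_force: [0.2, -0.1, -1.2]
opening: 0.136
[466.276 400.24  414.113] [-3.14   0.004  1.939] [ 0.24  -0.05  -1.245] 0.13565340913826812
[469.577 402.882 412.65 ]
1 rows of [-0.0021, 0.0038, -0.0073] [1.28, 4.04, 2.1] total [-0.002  0.004 -0.007] [1.3 4.  2.1]
```

```bash
python3 -m creep '[[-0.002,0.004,-0.007,1.3,4,10,1],[0,0,0,0,0,25,1],[0,0,0,0,0,20,1],[0,0,0,0,0,0,1],[0,0,0,0,0,0,1]]'
python3 - <<'E'
from h import *
from rig import grab_frame
s,p,R=state(); print(p,R.as_euler('xyz'),s["contact_force"])
plan([469.6,402.9,330],down(.376+np.pi/2),1)
f=grab_frame("wrist");cv2.imwrite("pics/w13.png",f["color"][:,:,::-1])
f=grab_frame("top");cv2.imwrite("pics/t13.png",cv2.resize(f["color"][180:300,110:250,::-1],None,fx=4,fy=4))
f=grab_frame("scene");cv2.imwrite("pics/s13.png",cv2.resize(f["color"][70:200,320:460,::-1],None,fx=4,fy=4))
E
```

```text
clock: 22.63
eef_pos: [472.2, 398.0, 357.3]
tcp_rot: [3.139, -0.0, 1.944]
contact_force: [0.3, -0.6, -0.6]
opening: 0.133
[472.245 397.973 357.285] [ 3.139 -0.     1.944] [ 0.26  -0.574 -0.561]
1 rows of [0.0027, -0.0001, -0.0025] [5.55, -0.74, 27.28] total [ 0.003 -0.    -0.003] [ 5.5 -0.7 27.3]
```

View pics/w13.png

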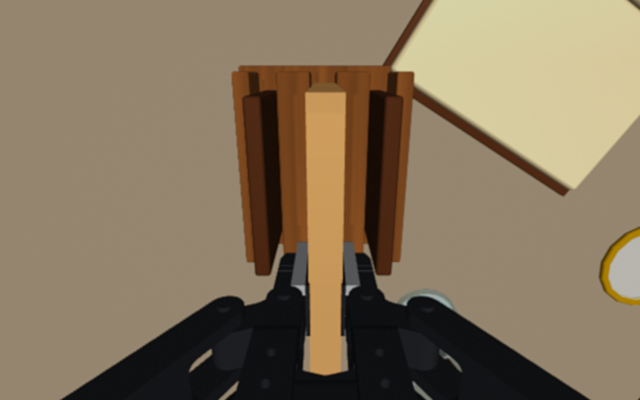

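View pics/s13.png

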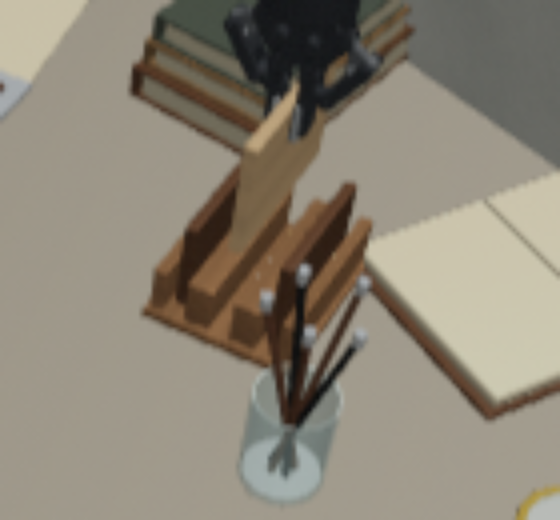

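```bash
python3 - <<'E'
import cv2
a=cv2.imread("pics/w13.png")
cv2.imwrite("pics/w13z.png",cv2.resize(a[55:155,225:425],None,fx=4,fy=4,interpolation=cv2.INTER_CUBIC))
E
```

```text
(no output)
```

View pics/w13z.png

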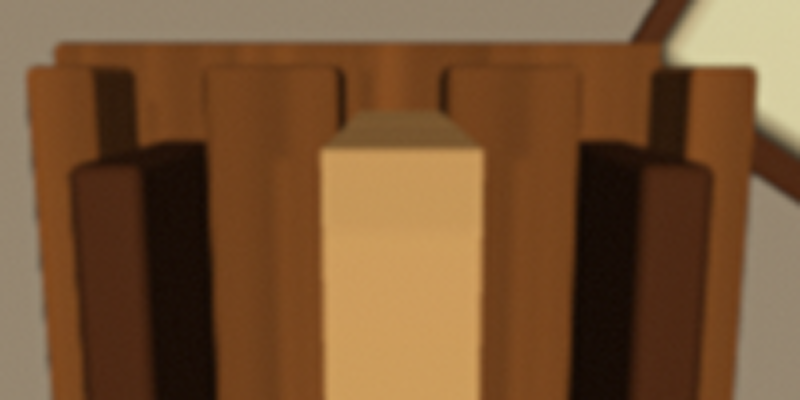

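```bash
python3 - <<'E'
from h import *
from rig import grab_frame
f=grab_frame("wrist"); s,p,R=state(); print(p)
c=lambda L:[(225+x/4-.375,55+y/4-.375) for x,y in L]
print(R.inv().apply(back(f,c([(338,68),(447,68)]),57)-p), R.inv().apply(back(f,c([(352,112),(440,112)]),p[2]-248)-p))
plan([469.6,402.9,330],down(.376+np.pi/2),1)
E
```

```text
[472.256 398.886 358.91 ]
[[ 83.002 -12.004 301.942]
 [ 82.984   8.106 302.048]] [[ 76.479  -7.618 248.047]
 [ 76.467   5.51  248.116]]
1 rows of [0.0053, -0.0011, -0.0021] [4.68, -1.16, 28.91] total [ 0.005 -0.001 -0.002] [ 4.7 -1.2 28.9]
```

```bash
python3 -m creep '[[0.005,-0.001,-0.002,2.5,-1.1,8,1],[0,0,0,0,0,8,1],[0,0,0,0,0,8,1],[0,0,0,0,0,0,1]]'
python3 - <<'E'
from h import *
s,p,R=state(); print(p,R.as_euler('xyz'),s["contact_force"])
plan([468.9,402,330],down(.376+np.pi/2),1)
E
```

```text
clock: 23.17
eef_pos: [470.8, 401.6, 335.7]
tcp_rot: [3.137, -0.002, 1.947]
contact_force: [0.1, -1.3, -1.5]
opening: 0.129
[470.844 401.577 335.694] [ 3.137 -0.002  1.947] [ 0.123 -1.32  -1.53 ]
1 rows of [0.0048, -0.0018, 0.0003] [1.1, -1.68, 5.69] total [ 0.005 -0.002  0.   ] [ 1.1 -1.7  5.7]
```

```bash
python3 -m creep '[[0.004,-0.002,0,1,-0.5,10,1],[0,0,0,0,0,12,1],[0,0,0,0,0,12,1],[0,0,0,0,0,0,1]]'
python3 - <<'E'
from h import *
from rig import grab_frame
s,p,R=state(); print(p,R.as_euler('xyz'),s["contact_force"],s["wrist_torque"],p[:2]@[.930,.3675])
f=grab_frame("wrist");cv2.imwrite("pics/w14.png",cv2.resize(f["color"][55:205,225:425,::-1],None,fx=4,fy=4,interpolation=cv2.INTER_CUBIC))
f=grab_frame("scene");cv2.imwrite("pics/s14.png",cv2.resize(f["color"][70:200,320:460,::-1],None,fx=4,fy=4,interpolation=cv2.INTER_CUBIC))
E
```

```text
clock: 23.5
eef_pos: [469.6, 402.6, 297.7]
tcp_rot: [-3.142, 0.001, 1.948]
contact_force: [0.5, -1.2, -1.5]
opening: 0.134
[469.618 402.591 297.739] [-3.142  0.001  1.948] [ 0.535 -1.192 -1.472] [-0.008  0.011  0.015] 584.6970317537772
```

View pics/w14.png

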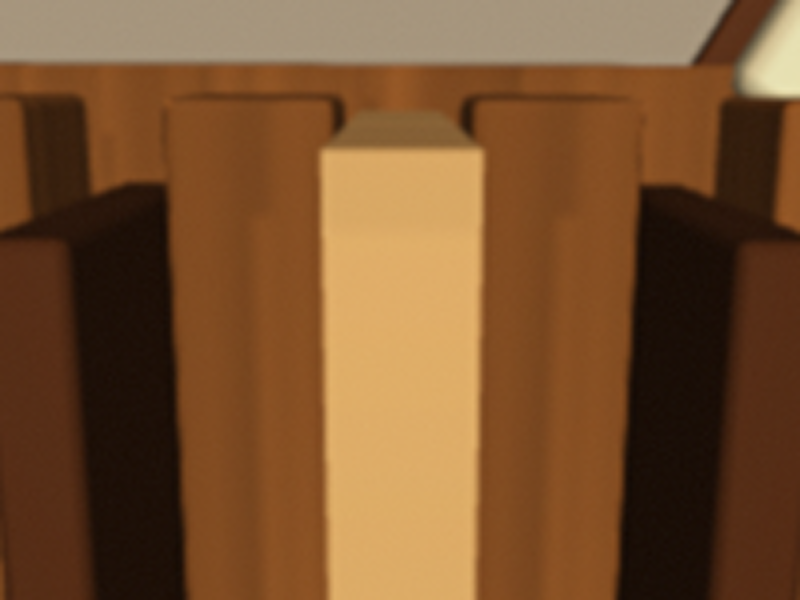

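View pics/s14.png

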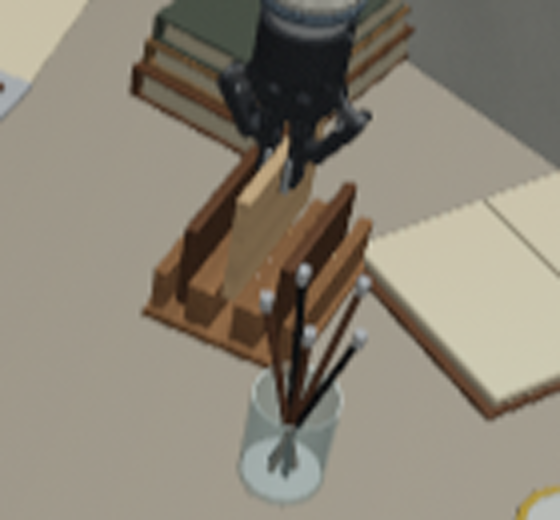

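The board's lower end (crop x≈350–455) sits centrally in the slot mouth (338–468). Lowering.

```bash
python3 -m creep '[[0,0,0,0,0,10,1],[0,0,0,0,0,10,1],[0,0,0,0,0,6,1],[0,0,0,0,0,0,1]]'; python3 -c "
from h import *
s,p,R=state(); print(p,R.as_euler('xyz'),s['contact_force'],s['wrist_torque'],p[:2]@[.930,.3675])"
```

```text
clock: 23.93
eef_pos: [470.8, 403.4, 272.3]
tcp_rot: [3.137, -0.001, 1.947]
contact_force: [-0.0, -0.3, -1.6]
opening: 0.129
[470.844 403.411 272.329] [ 3.137 -0.001  1.947] [-0.037 -0.307 -1.632] [-0.013 -0.044  0.063] 586.138155959514
```

```bash
python3 -m creep '[[0.004,0,0,0,-1,4,1],[0,0,0,0,0,4,1],[0,0,0,0,0,0,1]]'; python3 -c "
from h import *
s,p,R=state(); print(p,R.as_euler('xyz'),s['contact_force'],s['wrist_torque'],p[:2]@[.930,.3675])"; python3 -m creep '[[0,0,0,0,0,3,1],[0,0,0,0,0,0,1]]'
```

```text
clock: 24.18
eef_pos: [469.8, 403.0, 263.2]
tcp_rot: [-3.141, -0.001, 1.947]
contact_force: [-0.5, -0.0, -2.1]
opening: 0.129
[469.829 403.001 263.23 ] [-3.141 -0.001  1.947] [-0.464 -0.007 -2.132] [ 0.019 -0.014 -0.035] 585.0440245889678
clock: 24.35
eef_pos: [470.0, 403.2, 260.2]
tcp_rot: [3.141, -0.001, 1.947]
contact_force: [-0.9, -0.6, -1.8]
opening: 0.132
```

```bash
python3 -m creep '[[0,0,0,0,0,2,1],[0,0,0,0,0,0,1]]';python3 -m creep '[[0,0,0,0,0,2,1],[0,0,0,0,0,0,1]]'
```

```text
clock: 24.52
eef_pos: [470.6, 403.8, 260.5]
tcp_rot: [3.139, -0.002, 1.947]
contact_force: [-0.2, 0.3, -1.7]
opening: 0.134
clock: 24.68
eef_pos: [471.0, 404.4, 260.2]
tcp_rot: [3.137, -0.003, 1.947]
contact_force: [-1.1, 0.5, -2.1]
opening: 0.132
```

```bash
python3 -m creep '[[0.003,0.002,0,-1,-1,3,1],[0,0,0,0,0,2,1],[0,0,0,0,0,0,1]]';python3 -m creep '[[0,0,0,0,0,2,1],[0,0,0,0,0,0,1]]'
python3 - <<'E'
from h import *
from rig import grab_frame
f=grab_frame("scene");cv2.imwrite("pics/s15.png",cv2.resize(f["color"][90:190,340:440,::-1],None,fx=6,fy=6,interpolation=cv2.INTER_CUBIC))
E
```

```text
clock: 24.93
eef_pos: [471.4, 404.5, 260.4]
tcp_rot: [3.134, -0.008, 1.948]
contact_force: [-0.6, -1.0, -1.7]
opening: 0.132
clock: 25.1
eef_pos: [471.4, 404.8, 259.9]
tcp_rot: [3.134, -0.008, 1.948]
contact_force: [-0.5, -2.4, -0.7]
opening: 0.133
```

View pics/s15.png

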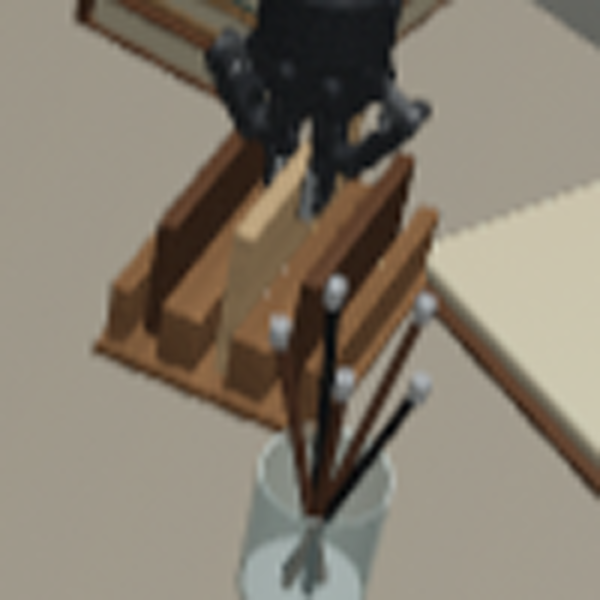

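z stalls at 260 mm, as predicted for the board seated on the slot floor, and the picture shows the cover low in the middle slot (edge at (265,240)). Releasing with a small opening because of the neighbouring boards.

```bash
python3 -m creep '[[0.004,0.004,0,0,0,0,0.9],[0,0,0,0,0,0,0.8],[0,0,0,0,0,0,0.72],[0,0,0,0,0,0,0.72],[0,0,0,0,0,0,0.72]]'
python3 - <<'E'
from h import *
from rig import grab_frame
f=grab_frame("wrist");cv2.imwrite("pics/w16.png",f["color"][:,:,::-1])
s,p,R=state(); print(p,R.as_euler('xyz'),s["contact_force"])
E
```

```text
clock: 25.57
eef_pos: [471.9, 404.9, 258.7]
tcp_rot: [3.137, -0.013, 1.948]
contact_force: [0.3, -0.9, -1.1]
opening: 0.282
[471.909 404.848 258.638] [ 3.137 -0.013  1.948] [-0.123 -0.049  0.396]
```

View pics/w16.png

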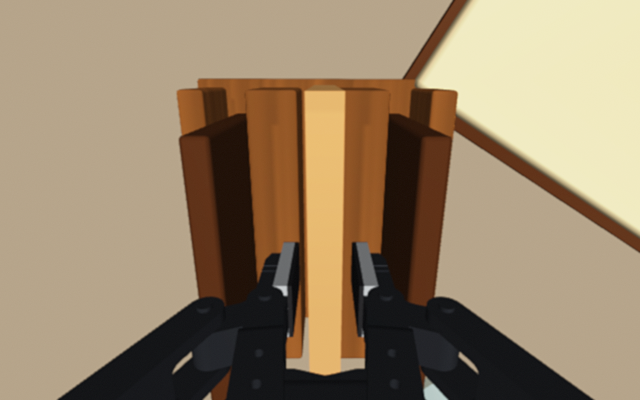

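Released: both pads are clear of the cover, which stands upright at x≈325. Retreating straight up.

```bash
python3 -m creep '[[0,0,0,0,-0.5,-6,0.72],[0,0,0,0,0,-15,0.72],[0,0,0,0,0,-25,0.72],[0,0,0,0,0,-35,0.72],[0,0,0,0,0,-38,0.72],[0,0,0,-20,0,-30,0.72],[0,0,0,-30,-10,-20,0.72],[0,0,0,-30,-10,0,0.72],[0,0,0,-30,-10,0,0.5],[0,0,0,0,0,0,0.5]]'
python3 - <<'E'
from h import *
from rig import grab_frame
s,p,R=state(); print(p,R.as_euler('xyz'),s["contact_force"])
f=grab_frame("wrist");cv2.imwrite("pics/w17.png",f["color"][:,:,::-1])
f=grab_frame("top");cv2.imwrite("pics/t17.png",f["color"][:,:,::-1])
f=grab_frame("scene");cv2.imwrite("pics/s17.png",f["color"][:,:,::-1]);cv2.imwrite("pics/s17z.png",cv2.resize(f["color"][90:190,340:440,::-1],None,fx=6,fy=6,interpolation=cv2.INTER_CUBIC))
E
```

```text
clock: 26.45
eef_pos: [483.3, 286.6, 437.1]
tcp_rot: [3.136, -0.012, 1.952]
contact_force: [0.5, 0.4, -0.6]
opening: 0.502
[483.331 286.633 437.097] [ 3.136 -0.012  1.952] [ 0.454  0.386 -0.599]
```

View pics/w17.png

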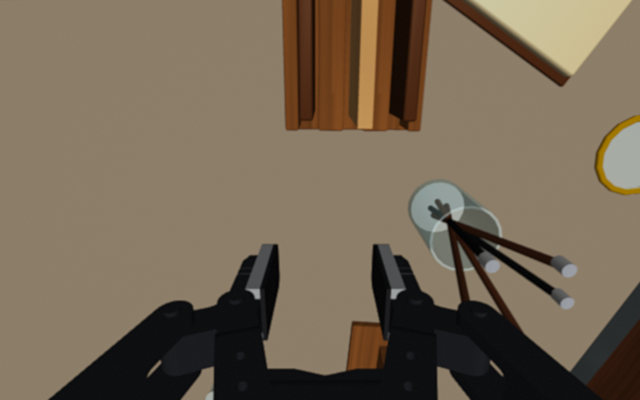

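View pics/t17.png

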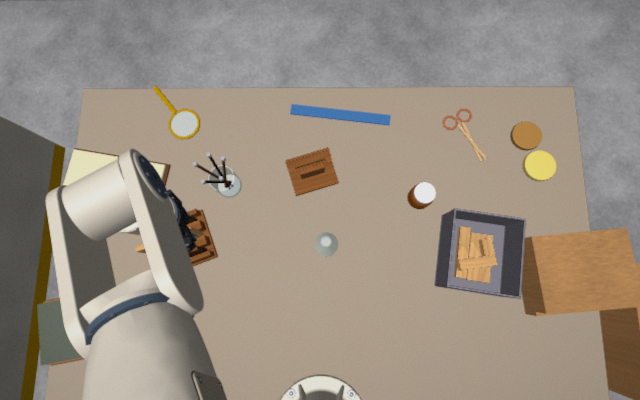

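View pics/s17z.png

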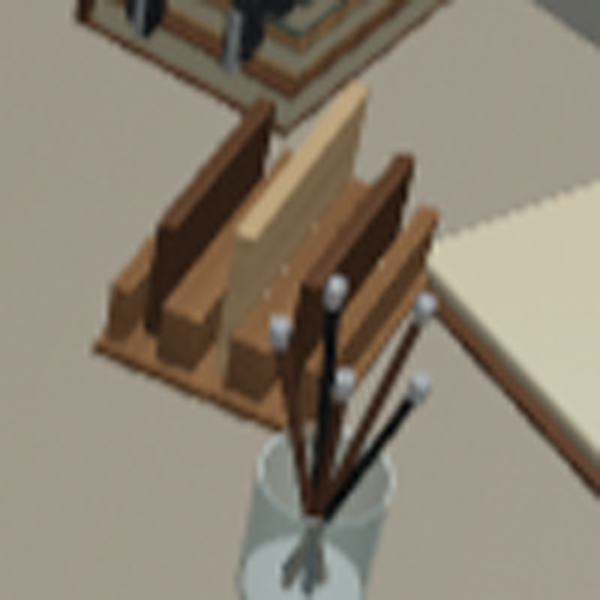

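View pics/s17.png

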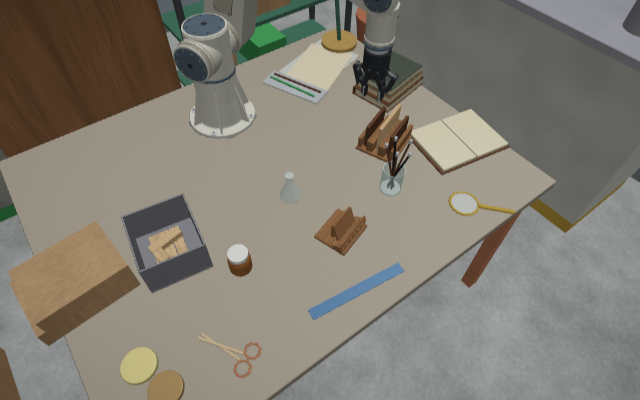

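```bash
python3 - <<'E'
from h import *
from rig import grab_frame
f=grab_frame("scene");im=cv2.resize(f["color"][90:190,340:440,::-1],None,fx=6,fy=6,interpolation=cv2.INTER_CUBIC)
for z0,col in((12,(0,0,255)),(22,(255,0,0))):
    P=loc((469,403,.376),[[6,75,z0+110],[6,-75,z0+110],[-6,-75,z0+110],[-6,75,z0+110]])
    cv2.polylines(im,[((proj(f,P)-[340,90]+.4)*6).round().astype(int)],True,col,1)
P=loc((469,403,.376),[[45+6,65,102],[51,-65,102],[39,-65,102],[39,65,102]])
cv2.polylines(im,[((proj(f,P)-[340,90]+.4)*6).round().astype(int)],True,(0,255,0),1)
cv2.imwrite("pics/s18.png",im)
a=cv2.imread("pics/top0.png").astype(int);b=cv2.imread("pics/t17.png").astype(int)
for n,(x,y) in dict(beaker=(222,175),flask=(326,243),jar=(423,195)).items():
    d=abs(a-b).max(2)[y-25:y+25,x-25:x+25]; print(n,(d>40).sum(),d.max())
E
```

```text
beaker 0 18
flask 0 10
jar 0 21
```

View pics/s18.png

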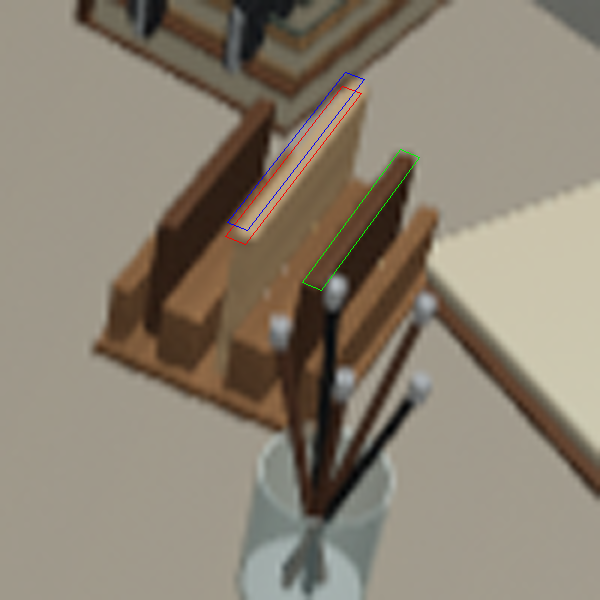

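The red outline, drawn for a cover on the slot floor, matches the cover's top edge. The blue one, 10 mm higher, does not. The bystanders are unchanged pixel for pixel, so I'm handing in.

```bash
python3 -c "
from rig import job,sense
print(sense()['clock']); print(job.sign_off())"
```

```text
26.65
the job is handed in; nothing more can be done
None
```

The bench is clear: I put the batten, the plank and then the L-shaped corner piece into the waste bin. After that I lifted the cover off the easel and stood it on its long edge in the rack's middle slot. I handed the job in at 26.65 s, with the gripper clear of everything.

**Last checks**
- **Offcuts:** all three are in the bin and below the rim.
- **Cover:** it stands upright, and its top edge matches the outline predicted for a board on the slot floor. The arm's descent also stopped at the predicted 260 mm. The force reading gave no clear touchdown signal, so "fully down" rests on that height and on the picture.
- **Beaker, flask and jar:** the before and after top views show no change around any of them.
- **Forces:** every reading I saw was about 3 N or less, against the 40 N limit. I only sampled between moves.
- **Disagreements:** measured positions and camera outlines differed by 1–3 mm at times, within the stated calibration and corrected along the way. No check failed.

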